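# Check the jar labels, rack the jars and pin the rack shut

## Robot

A 6-joint arm with a two-finger parallel gripper is mounted at the origin on the work surface. World frame = base frame: x ahead of the robot, y to its left, z up, the work surface at z = 0. Lengths are in m, angles in rad, forces in N, time in s.
With the tool pointing down it reaches from about 0.325 to 0.85 m from the base axis. Payload 4.4 kg.
Tool frame: the origin (TCP) lies at the very end of the fingers, on their centre line; the grasp point (between the pads) lies 19 mm behind it (manip.hold_point_z is the z of the grasp point in the tool frame, in m); z points along the fingers, y is the line along which they close (so a half turn about z gives the same grasp; the last joint's range is limited). The gripper opens to 94 mm and grips with 3 to 60 N. Pads are 16 mm wide; open, the fingers measure 119 mm over their backs; the gripper's body (75 mm by 177 mm) begins 78 mm behind the grasp point.
Start: joints at [-1.399, 0.207, 1.542, -0, 1.393, -0.15], TCP at [0.182, -0.545, 0.18] pointing down, gripper open.
Joint ranges: [-2.73, 2.73], [-0.86, 2.22], [0.23, 2.46], [-1.11, 4.25], [0.08, 2.63], [-2.82, 2.82]. Speed limits (rad/s): [2.79, 2.79, 3.14, 3.14, 3.14, 3.14].

## Interface

Orientations are given as a unit quaternion [w, x, y, z].
In Python, from rig import manip, imaging gives the robot as it stands.
- The arm moves only by the tool move_arm, never from a script. Its argument "moves" is text: rows parted by semicolons, each of 7 numbers parted by spaces: the turn, a rotation vector about the tool's x, y, z in rad, then the shift along the tool's x, y, z in cm, then the opening, from 0 (shut) to 1 (fully open). A call has 1 to 20 rows; each row is the pose to reach, as a shift and turn from the pose commanded when the call began, along the tool's axes at that moment; what a row does not reach only later rows make up. A row lasts 1/10 s, in which the tool goes at most 50 mm and 8.59 degrees, less where a joint would pass 70% of its speed; a pose out of reach is approached as far as the arm can. A call with a gripper value outside its range is refused whole. The fingers move at their own pace and stop on an object; the grip force is fixed at half the most. Time passes only in rows, so rows that repeat a pose let the fingers close. It gives the time, the measured TCP pose, the force, the opening and the grip force at its end, in the units of the state.
- manip.get_obs(): the state, without advancing time (a new reading comes with each control period).
- imaging.grab_frame(name): name is "scene" or "top" or "wrist"; returns the picture (400x640x3 uint8, red, green, blue); there is no depth.
- imaging.camera_model(name): a dict with "fx", "fy", "cx", "cy" (pixels), "k1" (the pictures are not rectified: a ray, as slopes to the right and down, at radius r is drawn at 1 + k1 r^2 times it, then the intrinsics apply), "camera_from_world" (4x4, takes a point from world to camera coordinates); the wrist camera has in their place "tool_from_camera" (4x4, takes a point from camera to tool coordinates, whose origin is the TCP and whose axes are the flange's). Camera axes: x right, y down, z forward; pixel columns grow to the right and rows downward; lengths in m; the calibration is good to about 2 mm. A picture is of the moment at which its call begins: read the wrist's pose just before it. camera_model takes no time and is no camera call.
- manip.finish_job(): hands the job in; it is judged then, once.
The state is a dict: "clock": time; "joint_positions": joint angles; "dq": joint speeds; "tau": joint torques, N m; "position": TCP position; "orientation": TCP orientation; "contact_force": force on the tool from outside, world axes, zero at the start; "torque": the same for the moment, N m; "opening": finger opening in m; "finger_force": force on a finger pad.
Only numpy, scipy, OpenCV 4.12 (cv2) and the standard library are available. Lean on these libraries where they do the work, as an engineer would, in place of code of your own. Each camera call takes 0.05 s, during which the arm holds its last target. There are 200 camera calls.

## Task

Show every jar that is there to the label reader, in the order red cap, yellow cap, white cap: hold each in the air with the blue, then the green, then the orange panel squarely facing the window at the reading point (50 mm from the window, level with its centre), about a second each. Stand the checked jars upright in the green rack, one to a cell, then shut its flap and push the lock pin from the front (the robot's side) through the flap's eye and the post's eye until its grip meets the flap's eye. Leave the cup, carrot and bowl where they are.

Things in the scene. Friction and masses are not known exactly. Their poses are not given: they have to be found in the camera images.
- rack: Fixed green rack, 100 (x) x 258 (y) x 45 mm high, walls and two dividers 6 mm, floor 6 mm or less: three cells in a row along y (centres at y = -84, 0, +84 mm, each about 78 x 88 mm inside). Origin: centre of its underside, on the table; x to the back, where a flap is hinged on two posts 130 mm high; z up. A steel post with an eye stands outside its -y end.
- flap (a joint): Angle of the flap over the rack, rad: 0 = shut, level over the jars; grows as it opens up and back; 1.57 = upright; starts leaning back at 1.75 to 2.0 (stop 2.15). Light friction (about 1 N at its edge): stays when near upright, sinks shut slowly by itself once tipped about 40 degrees forward past upright, and bears a light press from above.
- flap_edge (a point): Middle of the flap's free edge, 112 mm from the hinge line, which runs along rack y at rack x = 56, z = 128 mm. The flap is a clear plate 246 mm wide along rack y, 8 mm thick with an orange frame 12 mm thick; shut, it reaches forward to rack x = -56 mm with its top at z = 132 to 134 and underside at 122 mm.
- flap_eye (a point): Centre of the square 15 x 15 mm hole of the flap's orange eye (33 x 33 mm outside, 6 mm thick, joined to the flap's -y edge, turning with it). With the flap shut it lies at rack (10, -155, 128) mm, in line with the post's eye and 18 mm in front of it.
- eye (a point): Centre of the square 15 x 15 mm hole of the steel post's fixed eye (33 x 33 mm outside, 6 mm thick), at rack (28, -155, 128) mm. Axes as the rack's; the hole runs along rack x.
- pin: Loose lock pin, 75 g: red grip 30 (x) x 16 (y) x 30 (z) mm and a steel rod 10 mm thick, round-ended, reaching 90 mm from the grip's front face along +x. Origin: on the underside below the grip's front face (grip: x = -30 to 0, z = 0 to 30 mm); the rod's axis is 6 mm above the underside. Lies on the table, z up.
- pin_neck (a point): Where the rod leaves the grip's front face, at pin (0, 0, 6) mm.
- reader: Fixed label reader: white head 50 (x) x 90 (y) mm, 150 mm tall in all, round window in its -x face, 25 mm in front of the origin and centred 100 mm above the table. Origin: on the table below the head; the window looks along -x. A flat black disc with white rim on the table, centred at reader x = -107 mm, marks where a jar's axis belongs while it is held above.
- focus (a point): The reading point, where a panel's centre belongs: 50 mm straight in front of the window's centre, 100 mm above the table, at reader (-75, 0, 100) mm. Axes as the reader's.
- cup: Paper cup, 72 mm wide, 85 mm high, a bystander. Origin: centre of its underside.
- carrot: Peeled carrot lying on a fixed white cutting board (12 mm thick), 168 mm long, 40 mm thick, a bystander. Origin: under its middle; its x axis runs along it.
- bowl: Black bowl, 124 mm wide, 55 mm high, a bystander. Origin: centre of its underside.
- jar_red: White jar, red cap, about 220 g, may be absent. Body 64 mm across, 74 mm high; round cap 40 mm across, z = 74 to 108 mm. Origin: centre of its underside, z up. Three label panels round the body, each about 100 degrees wide, also shown as arcs on the shoulder: blue centred on +x, then, counter-clockwise from above, green at +120 and orange at -120 degrees. The jars differ only in the cap.
- jar_red_blue (a point): Centre of the blue panel of the red-capped jar, 32 mm from the axis, 40 mm above the underside; x axis straight out of the panel, z along the jar's axis.
- jar_red_green (a point): Centre of the green panel of the red-capped jar, 32 mm from the axis, 40 mm above the underside; x axis straight out of the panel, z along the jar's axis.
- jar_red_orange (a point): Centre of the orange panel of the red-capped jar, 32 mm from the axis, 40 mm above the underside; x axis straight out of the panel, z along the jar's axis.
- jar_yellow: White jar, yellow cap, about 220 g, may be absent. Body 64 mm across, 74 mm high; round cap 40 mm across, z = 74 to 108 mm. Origin: centre of its underside, z up. Three label panels round the body, each about 100 degrees wide, also shown as arcs on the shoulder: blue centred on +x, then, counter-clockwise from above, green at +120 and orange at -120 degrees. The jars differ only in the cap.
- jar_yellow_blue (a point): Centre of the blue panel of the yellow-capped jar, 32 mm from the axis, 40 mm above the underside; x axis straight out of the panel, z along the jar's axis.
- jar_yellow_green (a point): Centre of the green panel of the yellow-capped jar, 32 mm from the axis, 40 mm above the underside; x axis straight out of the panel, z along the jar's axis.
- jar_yellow_orange (a point): Centre of the orange panel of the yellow-capped jar, 32 mm from the axis, 40 mm above the underside; x axis straight out of the panel, z along the jar's axis.
- jar_white: White jar, white cap, about 220 g, may be absent. Body 64 mm across, 74 mm high; round cap 40 mm across, z = 74 to 108 mm. Origin: centre of its underside, z up. Three label panels round the body, each about 100 degrees wide, also shown as arcs on the shoulder: blue centred on +x, then, counter-clockwise from above, green at +120 and orange at -120 degrees. The jars differ only in the cap.
- jar_white_blue (a point): Centre of the blue panel of the white-capped jar, 32 mm from the axis, 40 mm above the underside; x axis straight out of the panel, z along the jar's axis.
- jar_white_green (a point): Centre of the green panel of the white-capped jar, 32 mm from the axis, 40 mm above the underside; x axis straight out of the panel, z along the jar's axis.
- jar_white_orange (a point): Centre of the orange panel of the white-capped jar, 32 mm from the axis, 40 mm above the underside; x axis straight out of the panel, z along the jar's axis.
Things that resemble listed ones, but are neither listed nor needed, are in the scene too. Leave any pink or purple look-alike of the jar_red alone.

How it is judged:
On the way, in this order (a step that is already met when the one before it is completed fails the run):
1. red-capped jar: blue panel held at the reading point, facing the window (within 20 mm and 0.3 rad) (distance between jar_red_blue and focus below 0.02 m and angle between the x axis of jar_red_blue and the x axis of reader, either way round below 0.3 rad and angle between the z axis of jar_red_blue and the z axis of reader, either way round below 0.3 rad and x of jar_red in the frame of focus below -0.01 m), for 0.4 s.
2. red-capped jar: green panel held at the reading point, facing the window (within 20 mm and 0.3 rad) (distance between jar_red_green and focus below 0.02 m and angle between the x axis of jar_red_green and the x axis of reader, either way round below 0.3 rad and angle between the z axis of jar_red_green and the z axis of reader, either way round below 0.3 rad and x of jar_red in the frame of focus below -0.01 m), for 0.4 s.
3. red-capped jar: orange panel held at the reading point, facing the window (within 20 mm and 0.3 rad) (distance between jar_red_orange and focus below 0.02 m and angle between the x axis of jar_red_orange and the x axis of reader, either way round below 0.3 rad and angle between the z axis of jar_red_orange and the z axis of reader, either way round below 0.3 rad and x of jar_red in the frame of focus below -0.01 m), for 0.4 s.
4. yellow-capped jar: blue panel held at the reading point, facing the window (within 20 mm and 0.3 rad) (distance between jar_yellow_blue and focus below 0.02 m and angle between the x axis of jar_yellow_blue and the x axis of reader, either way round below 0.3 rad and angle between the z axis of jar_yellow_blue and the z axis of reader, either way round below 0.3 rad and x of jar_yellow in the frame of focus below -0.01 m), for 0.4 s.
5. yellow-capped jar: green panel held at the reading point, facing the window (within 20 mm and 0.3 rad) (distance between jar_yellow_green and focus below 0.02 m and angle between the x axis of jar_yellow_green and the x axis of reader, either way round below 0.3 rad and angle between the z axis of jar_yellow_green and the z axis of reader, either way round below 0.3 rad and x of jar_yellow in the frame of focus below -0.01 m), for 0.4 s.
6. yellow-capped jar: orange panel held at the reading point, facing the window (within 20 mm and 0.3 rad) (distance between jar_yellow_orange and focus below 0.02 m and angle between the x axis of jar_yellow_orange and the x axis of reader, either way round below 0.3 rad and angle between the z axis of jar_yellow_orange and the z axis of reader, either way round below 0.3 rad and x of jar_yellow in the frame of focus below -0.01 m), for 0.4 s.
7. white-capped jar: blue panel held at the reading point, facing the window (within 20 mm and 0.3 rad) (distance between jar_white_blue and focus below 0.02 m and angle between the x axis of jar_white_blue and the x axis of reader, either way round below 0.3 rad and angle between the z axis of jar_white_blue and the z axis of reader, either way round below 0.3 rad and x of jar_white in the frame of focus below -0.01 m), for 0.4 s.
8. white-capped jar: green panel held at the reading point, facing the window (within 20 mm and 0.3 rad) (distance between jar_white_green and focus below 0.02 m and angle between the x axis of jar_white_green and the x axis of reader, either way round below 0.3 rad and angle between the z axis of jar_white_green and the z axis of reader, either way round below 0.3 rad and x of jar_white in the frame of focus below -0.01 m), for 0.4 s.
9. white-capped jar: orange panel held at the reading point, facing the window (within 20 mm and 0.3 rad) (distance between jar_white_orange and focus below 0.02 m and angle between the x axis of jar_white_orange and the x axis of reader, either way round below 0.3 rad and angle between the z axis of jar_white_orange and the z axis of reader, either way round below 0.3 rad and x of jar_white in the frame of focus below -0.01 m), for 0.4 s.
At the end, for the whole second after the job is handed in: Every jar that is there stands upright (within 0.15 rad) on the floor of the rack's cells, the flap is shut (under 0.08 rad), and the lock pin lies through both eyes with its grip within about 15 mm of the flap's eye; all at rest (x of jar_red in the frame of rack between -0.05 and 0.05 m and y of jar_red in the frame of rack between -0.13 and 0.13 m and z of jar_red in the frame of rack between -0.005 and 0.015 m and angle between each of jar_red, jar_yellow, jar_white's own z axis and vertical below 0.15 rad and linear speed of each of jar_red, jar_yellow, jar_white, pin below 0.03 m/s and x of jar_yellow in the frame of rack between -0.05 and 0.05 m and y of jar_yellow in the frame of rack between -0.13 and 0.13 m and z of jar_yellow in the frame of rack between -0.005 and 0.015 m and x of jar_white in the frame of rack between -0.05 and 0.05 m and y of jar_white in the frame of rack between -0.13 and 0.13 m and z of jar_white in the frame of rack between -0.005 and 0.015 m and value of joint flap below 0.08 rad and x of pin_neck in the frame of eye between -0.036 and -0.012 m and y of pin_neck in the frame of eye between -0.01 and 0.01 m and z of pin_neck in the frame of eye between -0.012 and 0.012 m and angle between the x axis of pin and the x axis of rack, either way round below 0.35 rad); the robot touches nothing.
It fails at once if the cup is moved more than 30 mm (distance of cup from where it was at the start of the episode above 0.03 m).
It fails at once if the carrot is moved more than 30 mm (distance of carrot from where it was at the start of the episode above 0.03 m).
It fails at once if the bowl is moved more than 30 mm (distance of bowl from where it was at the start of the episode above 0.03 m).
Of jar_red, jar_yellow, jar_white only 2 to 3 are there at a start; the rules pass over those that are not, and their reading is None.
At some moment in a run one of jar_red, jar_yellow, jar_white may be knocked a few centimetres aside while the robot is not near it.
It also fails if it takes over 210 s, if anything falls off the work surface, if the arm or the gripper's body presses on something with over 40 N, if the wrist force passes 120 N, or if a joint passes its speed limit or range.

## Working session

There is one attempt and no reset: what is moved stays moved. The work goes in short steps, Python scripts to look and compute and a tool call to move; the robot and the scene stay as the last step left them, time stands still between calls to the robot, and variables do not carry over. Pictures are saved under pics/ and viewed, at most 14 in all, crops included, and the job is handed in when it is done.

Besides the shell and the picture viewer there is one more tool, called after "Request:" as name(argument=value, ...), one argument or row to a line, values as JSON. move_arm: Moves the arm, as the interface text tells. Its arguments: {"type":"object","properties":{"moves":{"type":"string"}},"required":["moves"]}

```bash
mkdir -p pics; ls; cat > h.py <<'E'
import numpy as np, cv2
from rig import manip, imaging
from scipy.spatial.transform import Rotation as R
def snap(n,f):
    im=imaging.grab_frame(n); cv2.imwrite('pics/'+f+'.png',cv2.cvtColor(im,cv2.COLOR_RGB2BGR)); return im
def rot(q): return R.from_quat([q[1],q[2],q[3],q[0]]).as_matrix()
def T_tool(o=None):
    o=o or manip.get_obs(); T=np.eye(4); T[:3,:3]=rot(o['orientation']); T[:3,3]=o['position']; return T
def cam(n,o=None):
    m=imaging.camera_model(n)
    W=T_tool(o)@np.array(m['tool_from_camera']) if n=='wrist' else np.linalg.inv(np.array(m['camera_from_world']))
    return m,W
def ray(n,uv,o=None,W=None):
    m,W0=cam(n,o); W=W0 if W is None else W
    d=np.array([(uv[0]-m['cx'])/m['fx'],(uv[1]-m['cy'])/m['fy']]); s=d.copy()
    for _ in range(20): s=d/(1+m['k1']*(s@s))
    v=W[:3,:3]@np.array([s[0],s[1],1]); return W[:3,3],v/np.linalg.norm(v)
def plane(n,uv,z,o=None):
    c,v=ray(n,uv,o); return c+v*(z-c[2])/v[2]
def cross(rs):
    A=np.zeros((3,3));b=np.zeros(3)
    for c,v in rs: P=np.eye(3)-np.outer(v,v);A+=P;b+=P@c
    x=np.linalg.solve(A,b); return x,[float(np.linalg.norm((np.eye(3)-np.outer(v,v))@(x-c))) for c,v in rs]
def proj(n,p,o=None):
    m,W=cam(n,o); q=np.linalg.inv(W)@np.r_[p,1]; s=q[:2]/q[2]; s=s*(1+m['k1']*(s@s)); return np.array([m['fx']*s[0]+m['cx'],m['fy']*s[1]+m['cy']])
E
python3 - <<'E'
from h import *
for n in('scene','top','wrist'):
    m=imaging.camera_model(n); print(n,m['fx'],m['k1'],cam(n)[1].round(3).tolist()); snap(n,n+'0')
print(manip.get_obs(), manip.hold_point_z)
E
```

```text
pics
scene 436.6717417443735 0.010209246572138531 [[0.346, 0.646, -0.681, 1.465], [0.938, -0.243, 0.246, -0.32], [-0.006, -0.724, -0.69, 1.054], [0.0, 0.0, 0.0, 1.0]]
top 423.72892908053075 -0.1169812979887095 [[0.001, -0.998, 0.071, 0.442], [-1.0, -0.003, -0.02, 0.028], [0.02, -0.071, -0.997, 1.324], [0.0, 0.0, 0.0, 1.0]]
wrist 337.87016047111615 -0.0428202703432637 [[0.318, -0.921, -0.227, 0.248], [-0.948, -0.309, -0.073, -0.523], [-0.003, 0.238, -0.971, 0.384], [0.0, 0.0, 0.0, 1.0]]
{'clock': 0.15, 'joint_positions': array([-1.39848854e+00,  2.07291156e-01,  1.54262249e+00, -3.26229421e-05,
        1.39346103e+00, -1.50506729e-01]), 'dq': array([ 0.00034778, -0.00289893, -0.00420016, -0.00019649, -0.00059363,
       -0.00070429]), 'tau': array([ 5.03618139e-04, -3.71309817e+01, -2.81811690e+01,  6.98476634e-02,
        3.27439711e-02, -1.02547967e-04]), 'position': array([ 0.1822703 , -0.54464554,  0.17942115]), 'orientation': array([-8.90781767e-04,  9.87001248e-01,  1.60710121e-01, -2.57644225e-05]), 'contact_force': array([-0.53743118,  0.48043111, -0.12939588]), 'torque': array([ 0.06890899, -0.03968149, -0.01702568]), 'finger_force': 0.0, 'opening': 0.09421207879057135} -0.0188
```

View pics/top0.png

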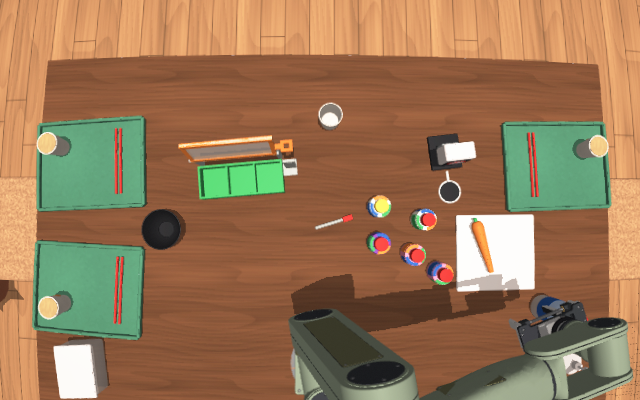

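View pics/scene0.png

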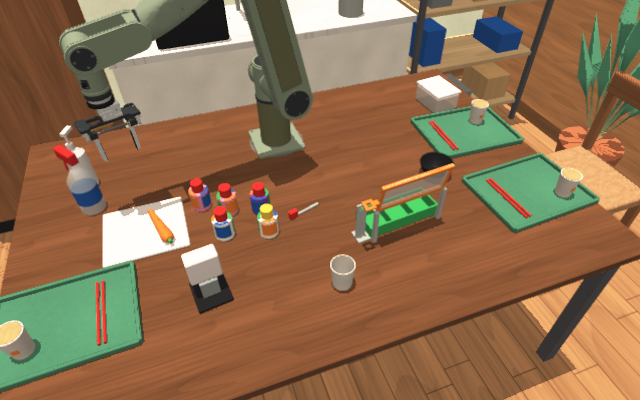

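```bash
python3 - <<'E'
import cv2,numpy as np
a=cv2.imread('pics/top0.png')[185:295,305:465]; b=cv2.imread('pics/scene0.png')[170:250,180:330]
a=cv2.resize(a,None,fx=4,fy=4,interpolation=cv2.INTER_CUBIC); b=cv2.resize(b,None,fx=4,fy=4,interpolation=cv2.INTER_CUBIC)
a=cv2.resize(a,(436,300)); b=cv2.resize(b,(562,300))
c=np.zeros((600,600,3),np.uint8);c[:300,:436]=a;c[300:,:562]=b;cv2.imwrite('pics/c1.png',c)
E
```

```text
(no output)
```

View pics/c1.png

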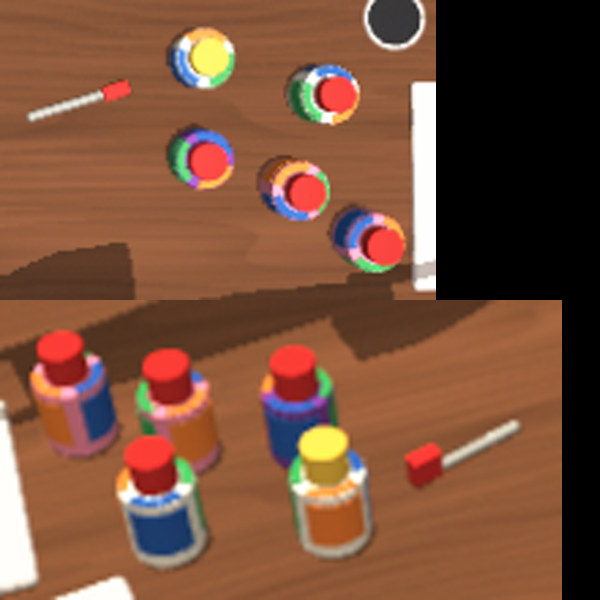

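```bash
cat >> h.py <<'E'
def blobs(im,lo,hi,amin=15,extra=None):
    hsv=cv2.cvtColor(im,cv2.COLOR_RGB2HSV); m=cv2.inRange(hsv,np.array(lo),np.array(hi))
    if lo[0]<=0: m|=cv2.inRange(hsv,np.array([172,lo[1],lo[2]]),np.array([180,hi[1],hi[2]]))
    if extra is not None: m&=extra
    n,l,s,c=cv2.connectedComponentsWithStats(m,connectivity=8)
    return [(c[i].round(1).tolist(),s[i].tolist(),(l==i)) for i in range(1,n) if s[i][4]>=amin]
E
python3 - <<'E'
from h import *
t=cv2.cvtColor(cv2.imread('pics/top0.png'),cv2.COLOR_BGR2RGB); s=cv2.cvtColor(cv2.imread('pics/scene0.png'),cv2.COLOR_BGR2RGB)
R_=([0,190,170],[6,255,255]);Y=([24,130,150],[34,255,255]);G=([50,150,120],[75,255,255]);O=([8,150,140],[20,255,255])
for nm,c in(('red',R_),('yel',Y),('green',G)):
  for k,im in(('top',t),('scene',s)):
    for b in blobs(im,*c):
      print(nm,k,b[0],b[1], plane(k,b[0],.1).round(3) )
for b in blobs(t,[0,0,0],[180,255,45],60): print('dark',b[0],b[1],plane('top',b[0],0).round(3))
for b in blobs(t,[0,0,200],[180,40,255],40): print('white',b[0],b[1],plane('top',b[0],0).round(3))
# rack green outline top, and corners
b=[b for b in blobs(t,*G) if 195<b[0][0]<290]
m=sum(x[2] for x in b).astype(np.uint8)
r=cv2.minAreaRect(np.argwhere(m)[:,::-1].astype(np.float32)); print(r); 
P=[plane('top',p,.045) for p in cv2.boxPoints(r)]; print(np.round(P,3))
E
```

```text
red top [115.7, 155.4] [115, 129, 2, 64, 90] [0.63  0.628 0.1  ]
red top [120.2, 151.7] [120, 129, 2, 41, 51] [0.641 0.615 0.1  ]
red top [530.5, 164.1] [528, 133, 6, 63, 82] [ 0.609 -0.617  0.1  ]
red top [535.1, 168.8] [533, 146, 5, 49, 69] [ 0.595 -0.632  0.1  ]
red top [121.0, 181.5] [121, 171, 1, 22, 22] [0.552 0.608 0.1  ]
red top [115.9, 290.4] [114, 257, 5, 66, 88] [0.232 0.617 0.1  ]
red top [120.5, 290.1] [119, 257, 4, 66, 96] [0.233 0.603 0.1  ]
red top [441.8, 273.2] [440, 269, 7, 12, 16] [ 0.287 -0.336  0.1  ]
red top [448.8, 275.6] [445, 270, 8, 12, 52] [ 0.279 -0.356  0.1  ]
red scene [441.5, 135.4] [430, 122, 24, 27, 37] [0.332 0.559 0.1  ]
red scene [444.9, 135.0] [433, 122, 25, 27, 34] [0.335 0.572 0.1  ]
red scene [62.7, 151.0] [53, 145, 21, 13, 140] [-0.067 -0.775  0.1  ]
red scene [195.5, 182.0] [190, 178, 12, 9, 83] [ 0.276 -0.349  0.1  ]
red scene [508.7, 198.2] [487, 179, 44, 39, 159] [0.709 0.576 0.1  ]
red scene [223.7, 186.9] [218, 183, 13, 9, 89] [ 0.334 -0.265  0.1  ]
red scene [257.5, 186.0] [252, 182, 12, 9, 86] [ 0.369 -0.16   0.1  ]
red scene [219.1, 
[... 1351 characters left out ...]
 [443, 142, 33, 19, 509] [ 0.663 -0.429  0.   ]
white [289.4, 170.6] [283, 164, 14, 12, 99] [0.596 0.115 0.   ]
white [448.6, 187.9] [439, 171, 22, 32, 109] [ 0.543 -0.391  0.   ]
white [496.5, 249.6] [456, 215, 79, 76, 4708] [ 0.346 -0.546  0.   ]
white [328.8, 223.4] [316, 219, 27, 10, 54] [ 0.431 -0.009  0.   ]
white [47.5, 307.1] [38, 296, 21, 24, 81] [0.152 0.904 0.   ]
white [74.7, 371.2] [54, 345, 43, 54, 1952] [-0.054  0.811  0.   ]
white [570.6, 359.3] [563, 354, 18, 15, 146] [-0.022 -0.807  0.   ]
((219.4754638671875, 181.16848754882812), (32.171119689941406, 39.188934326171875), 85.76361083984375)
[[0.603 0.39  0.045]
 [0.612 0.269 0.045]
 [0.514 0.26  0.045]
 [0.505 0.38  0.045]]
```

```bash
cat >> h.py <<'E'
def go(x,y,z,yaw=None,deg=False):
    """row (rotvec, cm) from the present pose to tool-down pose with tool x at world yaw"""
    o=manip.get_obs(); Rt=rot(o['orientation']); 
    if yaw is None: yaw=np.arctan2(Rt[1,0],Rt[0,0])
    c,s=np.cos(yaw),np.sin(yaw); Rd=np.array([[c,s,0],[s,-c,0],[0,0,-1.]])
    d=Rt.T@(np.array([x,y,z])-o['position']); rv=R.from_matrix(Rt.T@Rd).as_rotvec()
    print('rot',rv.round(3),'cm',(d*100).round(2),'yawnow',round(float(np.arctan2(Rt[1,0],Rt[0,0])),3),'j6',o['joint_positions'][5].round(3),'t',o['clock'])
E
python3 -c "
from h import *
go(.52,-.27,.33,0)"
```

```text
rot [-0.002  0.     0.323] cm [ 40.74 -15.36 -15.02] yawnow 0.323 j6 -0.151 t 0.15
```

Request:
move_arm(
  moves="0 0 0.32 20 -8 -15 1;0 0 0.32 20 -8 -15 1;0 0 0.32 20 -8 -15 1;0 0 0.32 20 -8 -15 1;0 0 0.32 20 -8 -15 1;0 0 0.32 40.7 -15.4 -15 1;0 0 0.32 40.7 -15.4 -15 1;0 0 0.32 40.7 -15.4 -15 1;0 0 0.32 40.7 -15.4 -15 1;0 0 0.32 40.7 -15.4 -15 1;0 0 0.32 40.7 -15.4 -15 1;0 0 0.32 40.7 -15.4 -15 1;0 0 0.32 40.7 -15.4 -15 1;0 0 0.32 40.7 -15.4 -15 1",
)

```text
clock: 1.55
position: [0.5185, -0.2712, 0.3303]
orientation: [0.0, 1.0, 0.0, -0.0]
contact_force: [-1.0, 0.4, 0.6]
opening: 0.0938
finger_force: 0.0
```

```bash
python3 - <<'E'
from h import *
import pickle
o=manip.get_obs(); print(o['position'],o['clock']); snap('wrist','w1'); pickle.dump(o,open('w1.pkl','wb'))
go(.50,.10,.38,0)
E
```

```text
[ 0.5184867  -0.27124732  0.33031008] 1.55
rot [0.    0.    0.001] cm [ -1.84 -37.12  -4.97] yawnow 0.001 j6 0.941 t 1.6
```

View pics/w1.png

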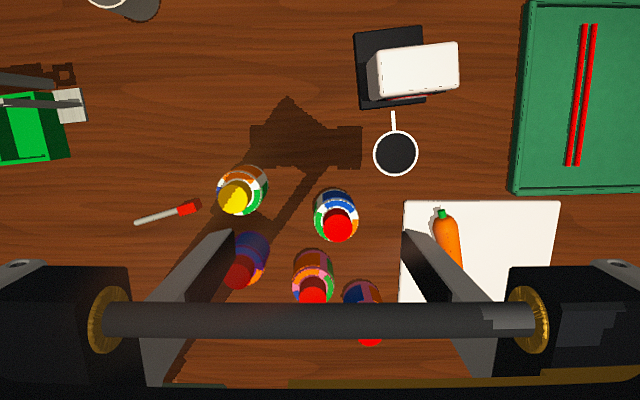

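Request:
move_arm(
  moves="0 0 0 -8 -18 -7 1;0 0 0 -8 -18 -7 1;0 0 0 -8 -18 -7 1;0 0 0 -8 -18 -7 1;0 0 0 -8 -18 -7 1;0 0 0 -8 -18 -7 1;0 0 0 -8 -18 -7 1",
)

```text
clock: 2.3
position: [0.439, -0.0914, 0.3997]
orientation: [0.0, 1.0, 0.001, -0.0]
contact_force: [0.0, -0.8, -0.7]
opening: 0.0938
finger_force: 0.0
```

```bash
python3 - <<'E'
from h import *
import pickle
o=manip.get_obs(); print(o['position'],o['clock'],np.abs(o['dq']).max()); snap('wrist','w2'); pickle.dump(o,open('w2.pkl','wb'))
go(.44,.22,.40,0)
E
```

```text
[ 0.43900242 -0.09143953  0.39965248] 2.3 0.02658004972821343
rot [-0.     0.002  0.001] cm [  0.13 -31.16  -0.08] yawnow 0.001 j6 1.171 t 2.35
```

View pics/w2.png

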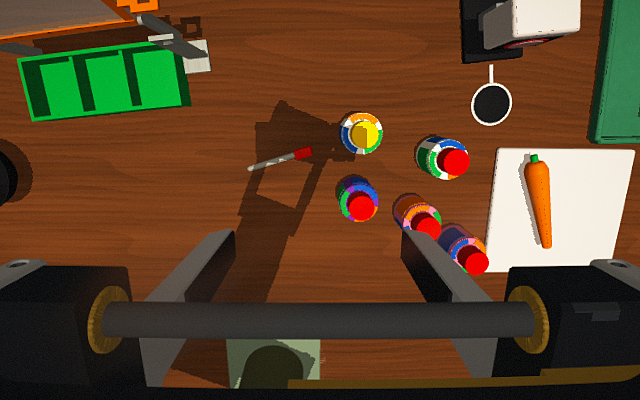

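Request:
move_arm(
  moves="0 0 0 0 -27 0 1;0 0 0 0 -27 0 1;0 0 0 0 -27 0 1;0 0 0 0 -27 0 1;0 0 0 0 -27 0 1;0 0 0 0 -27 0 1;0 0 0 0 -27 0 1;0 0 0 0 -27 0 1",
)

```text
clock: 3.15
position: [0.4388, 0.1787, 0.3989]
orientation: [0.001, 1.0, 0.001, -0.001]
contact_force: [0.5, -0.5, -0.6]
opening: 0.094
finger_force: 0.0
```

```bash
python3 - <<'E'
from h import *
import pickle
o=manip.get_obs(); print(o['position'],o['clock'],np.abs(o['dq']).max()); snap('wrist','w3'); pickle.dump(o,open('w3.pkl','wb'))
E
```

```text
[0.43882547 0.178679   0.39887319] 3.15 0.02681647737135884
```

View pics/w3.png

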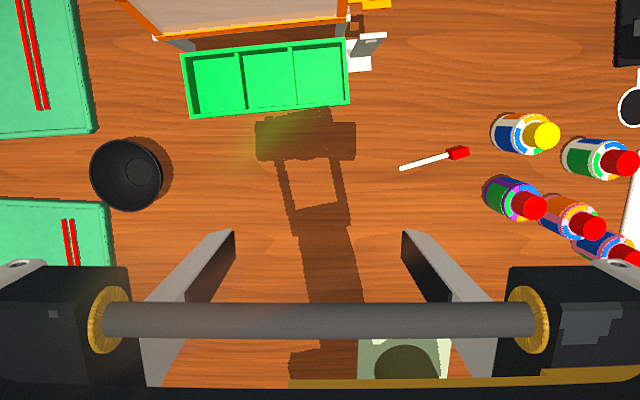

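```bash
cat > m1.py <<'E'
from h import *
import pickle
V={k:(cv2.cvtColor(cv2.imread(f'pics/{k}.png'),cv2.COLOR_BGR2RGB),pickle.load(open(k+'.pkl','rb'))) for k in('w1','w2','w3')}
def near(k,lo,hi,uv,r=25,amin=15):
    bs=[b for b in blobs(V[k][0],lo,hi,amin) if np.hypot(b[0][0]-uv[0],b[0][1]-uv[1])<r]
    return max(bs,key=lambda b:b[1][4]) if bs else None
def tri(lo,hi,pts,name):
    rs=[]
    for k,uv in pts.items():
        b=near(k,lo,hi,uv); print(name,k,b and (b[0],b[1]))
        if b: rs.append(ray('wrist',b[0],V[k][1]))
    x,e=cross(rs); print('  ->',x.round(4),np.round(e,4)); return x
RED=([0,170,90],[7,255,255]); YEL=([22,130,90],[34,255,255])
jr=tri(*RED,{'w1':(337,226),'w2':(456,162),'w3':(626,163)},'jar_red')
jy=tri(*YEL,{'w1':(236,197),'w2':(364,133),'w3':(546,134)},'jar_yel')
pg=tri(*RED,{'w1':(187,208),'w2':(302,154),'w3':(458,153)},'pin grip')
d=tri([0,0,0],[180,255,75],{'w1':(396,153),'w2':(492,103)},'disc')
E
python3 - <<'E'
from m1 import *
# rim corners by triangulation
C={'bl':{'w2':(18,63),'w3':(181,54)},'fl':{'w2':(33,121),'w3':(192,119)},'fr':{'w2':(190,105),'w3':(349,103)},'br':{'w2':(178,42),'w3':(345,38)}}
for k,v in C.items():
    print(k,cross([ray('wrist',uv,V[w][1]) for w,uv in v.items()])[0].round(3), [plane('wrist',uv,.045,V[w][1]).round(3)[:2] for w,uv in v.items()])
for w,uv in (('w1',(137,222)),('w2',(250,168)),('w3',(403,168))): print('rod end',plane('wrist',uv,.008,V[w][1]).round(4))
# edge crops
w1=cv2.imread('pics/w1.png')[20:190,330:480]; w3=cv2.imread('pics/w3.png')[0:130,170:400]
c=np.zeros((600,800,3),np.uint8); a=cv2.resize(w1,(340,386),interpolation=cv2.INTER_CUBIC); b=cv2.resize(w3,(460,260),interpolation=cv2.INTER_CUBIC)
c[:386,:340]=a; c[:260,340:]=b
w2=cv2.imread('pics/w2.png')[0:130,0:230]; c[270:530,340:]=cv2.resize(w2,(460,260),interpolation=cv2.INTER_CUBIC)
cv2.imwrite('pics/c2.png',c)
E
```

```text
jar_red w1 ([336.9, 225.7], [323, 208, 29, 35, 763])
jar_red w2 ([455.5, 161.5], [441, 148, 29, 28, 591])
jar_red w3 ([620.1, 162.1], [600, 150, 40, 27, 858])
  -> [ 0.445  -0.2979  0.0925] [0.0015 0.0026 0.0018]
jar_yel w1 ([236.0, 200.9], [222, 185, 26, 29, 455])
jar_yel w2 ([369.9, 132.4], [355, 121, 24, 27, 295])
jar_yel w3 ([541.7, 132.6], [524, 114, 36, 37, 862])
  -> [ 0.4857 -0.1626  0.0954] [0.006  0.0054 0.0054]
pin grip w1 ([188.3, 207.4], [176, 199, 26, 18, 261])
pin grip w2 ([302.7, 152.6], [293, 146, 20, 14, 181])
pin grip w3 ([458.1, 152.2], [446, 145, 24, 15, 256])
  -> [ 0.4505 -0.0644  0.0184] [0.0004 0.0004 0.0007]
disc w1 ([395.3, 152.9], [376, 134, 40, 39, 1231])
disc w2 ([491.2, 103.8], [474, 86, 35, 37, 1024])
  -> [ 5.347e-01 -3.926e-01  1.000e-04] [0.0001 0.0001]
bl [0.602 0.391 0.049] [array([0.599, 0.394]), array([0.605, 0.393])]
fl [0.507 0.382 0.047] [array([0.507, 0.384]), array([0.506, 0.383])]
fr [0.531 0.127 0.013] [array([0.529, 0.115]), array([0.531, 0.13 ])]
br [0.631 0.136 0.021] [array([0.624, 0.127]), array([0.628, 0.138])]
rod end [0.4222 0.0282 0.008 ]
rod end [0.4218 0.0299 0.008 ]
rod end [0.4216 0.0277 0.008 ]
```

View pics/c2.png

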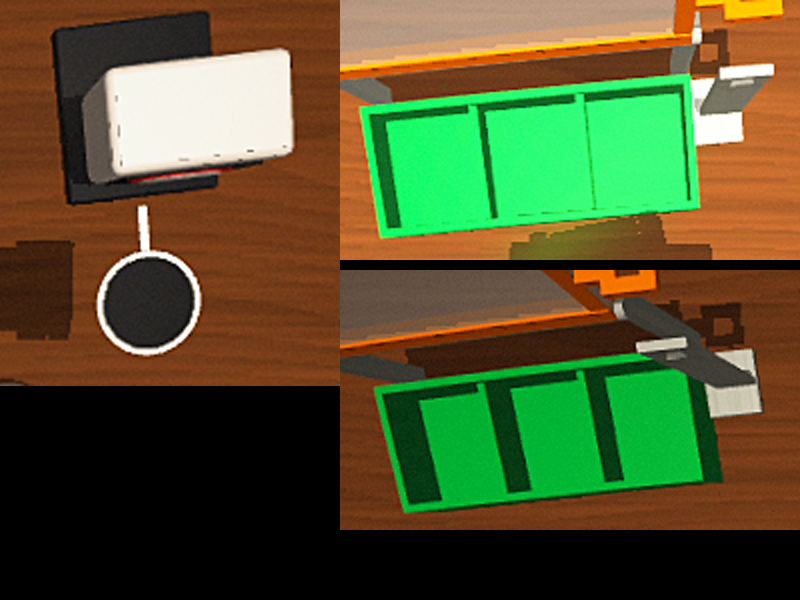

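```bash
cat >> h.py <<'E'
def arcs(im,cx,cy,cam_='wrist',o=None,z=.0745,r=(24,30),step=10):
    """colour letter at each bearing (deg) of the shoulder ring"""
    hsv=cv2.cvtColor(im,cv2.COLOR_RGB2HSV); out=''
    for a in range(0,360,step):
        v=[]
        for da in (-3,0,3):
          for rr in np.arange(r[0],r[1]+1,2):
            t=np.radians(a+da); u=proj(cam_,[cx+rr/1000*np.cos(t),cy+rr/1000*np.sin(t),z],o).round().astype(int)
            if 0<=u[0]<640 and 0<=u[1]<400:
                h,s,b=hsv[u[1],u[0]].astype(int)
                v.append('w' if s<70 else 'G' if 45<h<90 else 'B' if 95<h<130 else 'O' if 8<h<21 else 'y' if 21<=h<36 else 'r' if h<5 or h>172 else '?')
        out+=max(set(v),key=v.count) if v else '-'
    return out
E
python3 - <<'E'
from m1 import *
def hull(k,lo,hi,uv):
    b=near(k,lo,hi,uv); p=np.argwhere(b[2])[:,::-1].astype(np.int32); h=cv2.convexHull(p); m=cv2.moments(h); return m['m10']/m['m00'],m['m01']/m['m00']
jr=cross([ray('wrist',hull(k,*RED,uv),V[k][1]) for k,uv in{'w1':(337,226),'w2':(456,162)}.items()]);print('red',jr)
Y2=([23,100,60],[33,255,255])
jy=cross([ray('wrist',hull(k,*Y2,uv),V[k][1]) for k,uv in{'w1':(236,197),'w2':(364,133),'w3':(546,134)}.items()]);print('yel',jy)
for w in('w1','w2','w3'):
    print(w,'red',arcs(V[w][0],*jr[0][:2],o=V[w][1]),'yel',arcs(V[w][0],*jy[0][:2],o=V[w][1]))
P=lambda w,uv,z:plane('wrist',uv,z,V[w][1])
s=150/340
cp=lambda x,y:(330+x*s,20+y*170/386)
d=P('w1',(395.3,152.9),0)
ln=P('w1',cp(143,206),0); bA=P('w1',cp(52,35),.005);bB=P('w1',cp(68,203),.005);bC=P('w1',cp(216,185),.005)
print('disc',d,'line yaw',np.arctan2(*(ln-d)[[1,0]]),'base side',np.arctan2(*(bA-bB)[[1,0]]),'front',np.arctan2(*(bC-bB)[[1,0]])+np.pi/2, bA,bB,bC)
q={'bl':(180,53.5),'fl':(190.5,119),'fr':(349.5,103.5),'br':(344.5,37)}
q={k:P('w3',v,.045)[:2] for k,v in q.items()};print(q)
q2={k:P('w2',v,.045)[:2] for k,v in {'bl':(17.5,60),'fl':(32.5,121.5),'fr':(181,105),'br':(171,41)}.items()};print(q2)
for Q in(q,q2):
    c=sum(Q.values())/4; print('rack',c,np.arctan2(*((Q['bl']-Q['fl']+Q['br']-Q['fr'])[::-1])),np.arctan2(*((Q['bl']-Q['br']+Q['fl']-Q['fr'])[::-1]))-np.pi/2)
E
```

```text
jar_red w1 ([336.9, 225.7], [323, 208, 29, 35, 763])
jar_red w2 ([455.5, 161.5], [441, 148, 29, 28, 591])
jar_red w3 ([620.1, 162.1], [600, 150, 40, 27, 858])
  -> [ 0.445  -0.2979  0.0925] [0.0015 0.0026 0.0018]
jar_yel w1 ([236.0, 200.9], [222, 185, 26, 29, 455])
jar_yel w2 ([369.9, 132.4], [355, 121, 24, 27, 295])
jar_yel w3 ([541.7, 132.6], [524, 114, 36, 37, 862])
  -> [ 0.4857 -0.1626  0.0954] [0.006  0.0054 0.0054]
pin grip w1 ([188.3, 207.4], [176, 199, 26, 18, 261])
pin grip w2 ([302.7, 152.6], [293, 146, 20, 14, 181])
pin grip w3 ([458.1, 152.2], [446, 145, 24, 15, 256])
  -> [ 0.4505 -0.0644  0.0184] [0.0004 0.0004 0.0007]
disc w1 ([395.3, 152.9], [376, 134, 40, 39, 1231])
disc w2 ([491.2, 103.8], [474, 86, 35, 37, 1024])
  -> [ 5.347e-01 -3.926e-01  1.000e-04] [0.0001 0.0001]
red (array([ 0.44695341, -0.29628867,  0.10036946]), [0.0002877653305261199, 0.00028776533052619343])
yel (array([ 0.48634282, -0.16177479,  0.09683726]), [0.006616805541511503, 0.0032463822860025896, 0.0061938275412233455])
w1 red BBBBwwwGGGGGGGGrrrrrrrrrOOOOwwBBBBBB yel OOOOOOwOyyyyyyyyyyyGGGGGGGGG
[... 172 characters left out ...]
yyyyyy
disc [ 0.5346553  -0.39262866  0.        ] line yaw 0.10439364216945417 base side 0.12418313604440032 front 0.12364628975834568 [ 0.70556922 -0.32123355  0.005     ] [ 0.60082073 -0.33430883  0.005     ] [ 0.61310737 -0.43317116  0.005     ]
{'bl': array([0.60608158, 0.39406446]), 'fl': array([0.50619542, 0.38524453]), 'fr': array([0.53017434, 0.12886419]), 'br': array([0.62905867, 0.13868632])}
{'bl': array([0.60375608, 0.39366284]), 'fl': array([0.5062127 , 0.38499949]), 'fr': array([0.52929476, 0.12959677]), 'br': array([0.62586599, 0.13747494])}
rack [0.5678775  0.26171488] 0.09351330459982919 0.09149804734549472
rack [0.56628238 0.26143351] 0.08500982927396306 0.08810750424558678
```

```bash
python3 -c "
from h import *
go(.447,-.296,.22,.645)"
```

```text
rot [ 0.     0.002 -0.644] cm [ 0.81 47.4  17.98] yawnow 0.001 j6 1.773 t 3.2
```

Request:
move_arm(
  moves="0 0 -0.645 0.8 47.4 10 0.7;0 0 -0.645 0.8 47.4 10 0.7;0 0 -0.645 0.8 47.4 10 0.7;0 0 -0.645 0.8 47.4 10 0.7;0 0 -0.645 0.8 47.4 10 0.7;0 0 -0.645 0.8 47.4 10 0.7;0 0 -0.645 0.8 47.4 10 0.7;0 0 -0.645 0.8 47.4 10 0.7;0 0 -0.645 0.8 47.4 10 0.7;0 0 -0.645 0.8 47.4 18 0.7;0 0 -0.645 0.8 47.4 18 0.7;0 0 -0.645 0.8 47.4 18 0.7;0 0 -0.645 0.8 47.4 18 0.7;0 0 -0.645 0.8 47.4 18 0.7;0 0 -0.645 0.8 47.4 18 0.7",
)

```text
clock: 4.7
position: [0.4488, -0.2946, 0.2231]
orientation: [0.002, 0.948, 0.319, 0.001]
contact_force: [-0.5, -0.4, -0.1]
opening: 0.0659
finger_force: 0.0
```

```bash
python3 - <<'E'
from h import *
o=manip.get_obs(); im=snap('wrist','w4'); print(o['position'],np.abs(o['dq']).max(),proj('wrist',[.447,-.296,.108],o),proj('wrist',o['position'],o))
for b in blobs(im,[0,170,90],[7,255,255],100): print(b[0],b[1],plane('wrist',b[0],.1,o).round(4))
print(arcs(im,.447,-.296,o=o))
go(.447,-.296,.079,.645)
E
```

```text
[ 0.44882576 -0.29458495  0.2230781 ] 0.011014473591973228 [317.83072215 194.58814943] [318.44314054 230.49184462]
[156.5, 55.5] [141, 44, 35, 26, 460] [ 0.4605 -0.1003  0.1   ]
[499.4, 106.5] [471, 94, 55, 32, 181] [ 0.6181 -0.3827  0.1   ]
[162.3, 165.7] [138, 145, 52, 44, 1653] [ 0.3767 -0.158   0.1   ]
[317.6, 193.7] [298, 172, 40, 43, 1322] [ 0.4462 -0.2964  0.1   ]
[605.7, 245.9] [568, 205, 72, 83, 584] [ 0.5872 -0.577   0.1   ]
[623.0, 240.6] [604, 219, 36, 40, 276] [ 0.6032 -0.5884  0.1   ]
[221.8, 243.7] [210, 229, 34, 35, 321] [ 0.3444 -0.2495  0.1   ]
[264.3, 344.9] [247, 339, 35, 15, 424] [ 0.2715 -0.3537  0.1   ]
BBBBwwwGGGGGGGGGwwrrrrrrrrrOwwBBBBBB
rot [ 0.005 -0.001  0.004] cm [-0.27 -0.05 14.41] yawnow 0.649 j6 0.18 t 4.75
```

View pics/w4.png

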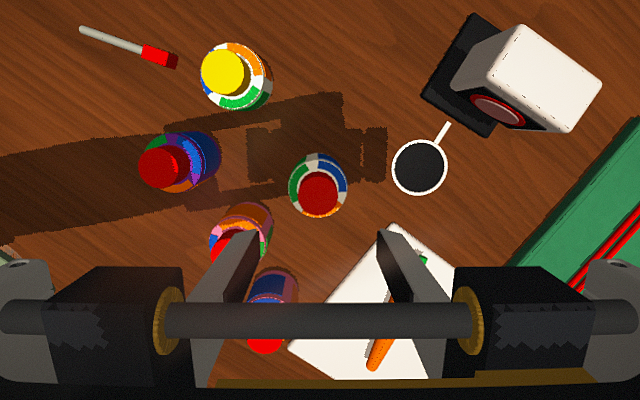

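Request:
move_arm(
  moves="0 0 0 -0.2 0 5 0.7;0 0 0 -0.2 0 9 0.7;0 0 0 -0.2 0 12 0.7;0 0 0 -0.2 0 14.4 0.7;0 0 0 -0.2 0 14.4 0.7;0 0 0 -0.2 0 14.4 0.7;0 0 0 -0.2 0 14.4 0;0 0 0 -0.2 0 14.4 0;0 0 0 -0.2 0 14.4 0;0 0 0 -0.2 0 14.4 0;0 0 0 -0.2 0 14.4 0;0 0 0 -0.2 0 14.4 0;0 0 0 -0.2 0 14.4 0",
)

```text
clock: 6.05
position: [0.4467, -0.2963, 0.0774]
orientation: [0.001, 0.948, 0.318, 0.001]
contact_force: [1.4, -1.5, 5.4]
opening: 0.039
finger_force: 30.0
```

```bash
python3 -c "
from h import *
go(.535,-.3926,.140,.645+.295)"
```

```text
rot [ 0.002 -0.    -0.292] cm [ 1.23 13.02 -6.24] yawnow 0.648 j6 0.176 t 6.05
```

Request:
move_arm(
  moves="0 0 0 0 0 -3 0;0 0 0 0 0 -6 0;0 0 0 0 0 -6 0;0 0 -0.1 0.4 4 -6 0;0 0 -0.2 0.8 8 -6 0;0 0 -0.292 1.2 11 -6 0;0 0 -0.292 1.2 13 -6 0;0 0 -0.292 1.2 13 -6 0;0 0 -0.292 1.2 13 -6 0;0 0 -0.292 1.2 13 -6 0;0 0 -0.292 1.2 13 -6 0;0 0 -0.292 1.2 13 -6 0;0 0 -0.292 1.2 13 -6 0;0 0 -0.292 1.2 13 -6 0;0 0 -0.292 1.2 13 -6 0;0 0 -0.292 1.2 13 -6 0;0 0 -0.292 1.2 13 -6 0;0 0 -0.292 1.2 13 -6 0;0 0 -0.292 1.2 13 -6 0",
)

```text
clock: 7.95
position: [0.534, -0.392, 0.1363]
orientation: [-0.0, 0.892, 0.453, -0.0]
contact_force: [-0.7, 0.1, -2.7]
opening: 0.039
finger_force: 30.0
```

```bash
python3 - <<'E'
from h import *
o=manip.get_obs(); im=snap('wrist','w5'); s=snap('scene','s5')
a=s[150:320,150:330]; c=np.zeros((600,800,3),np.uint8); c[:400,:400]=cv2.resize(a,(400,400),interpolation=cv2.INTER_CUBIC); c[:250,400:]=cv2.resize(im,(400,250)); cv2.imwrite('pics/c5.png',c[:400,:,::-1])
print(o['position'],o['opening']); go(.535,-.3926,.1375,.94); print(o['joint_positions'])
E
```

```text
[ 0.53399582 -0.39199134  0.1363054 ] 0.03898969214430321
rot [-0. -0. -0.] cm [ 0.01  0.11 -0.12] yawnow 0.94 j6 -0.133 t 8.05
[-7.63738192e-01  4.23558459e-01  1.35313263e+00  2.10075019e-05
  1.36496919e+00 -1.32738814e-01]
```

View pics/c5.png

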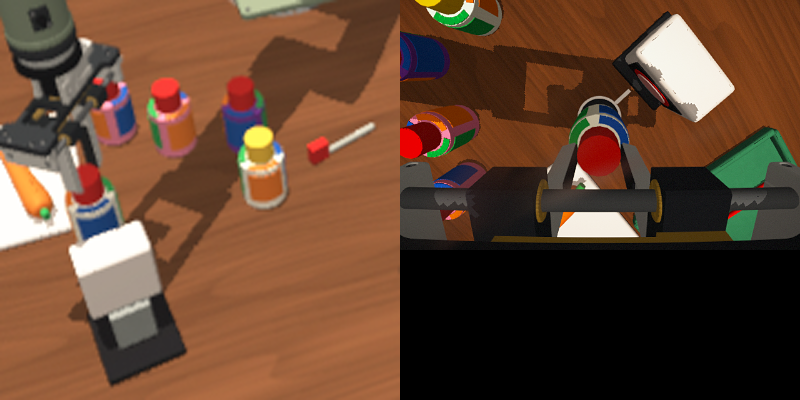

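Request:
move_arm(
  moves="0 0 2.094 0 0.1 -0.1 0;0 0 2.094 0 0.1 -0.1 0;0 0 2.094 0 0.1 -0.1 0;0 0 2.094 0 0.1 -0.1 0;0 0 2.094 0 0.1 -0.1 0;0 0 2.094 0 0.1 -0.1 0;0 0 2.094 0 0.1 -0.1 0;0 0 2.094 0 0.1 -0.1 0;0 0 2.094 0 0.1 -0.1 0;0 0 2.094 0 0.1 -0.1 0;0 0 2.094 0 0.1 -0.1 0;0 0 2.094 0 0.1 -0.1 0;0 0 2.094 0 0.1 -0.1 0;0 0 2.094 0 0.1 -0.1 0;0 0 2.094 0 0.1 -0.1 0;0 0 2.094 0 0.1 -0.1 0;0 0 2.094 0 0.1 -0.1 0;0 0 2.094 0 0.1 -0.1 0;0 0 2.094 0 0.1 -0.1 0;0 0 2.094 0 0.1 -0.1 0",
)

```text
clock: 10.05
position: [0.5348, -0.3925, 0.1373]
orientation: [0.0, 0.838, -0.545, -0.0]
contact_force: [0.0, 0.1, -3.5]
opening: 0.0384
finger_force: 30.0
```

Request:
move_arm(
  moves="0 0 0 0 0 0 0;0 0 0 0 0 0 0;0 0 0 0 0 0 0;0 0 0 0 0 0 0;0 0 0 0 0 0 0;0 0 0 0 0 0 0;0 0 -2.1 0 0 0 0;0 0 -2.1 0 0 0 0;0 0 -2.1 0 0 0 0;0 0 -2.1 0 0 0 0;0 0 -2.1 0 0 0 0;0 0 -2.1 0 0 0 0;0 0 -2.1 0 0 0 0;0 0 -2.1 0 0 0 0;0 0 -2.1 0 0 0 0;0 0 -2.1 0 0 0 0;0 0 -2.1 0 0 0 0;0 0 -2.1 0 0 0 0;0 0 -2.1 0 0 0 0;0 0 -2.1 0 0 0 0",
)

```text
clock: 12.05
position: [0.5348, -0.3926, 0.1373]
orientation: [-0.0, 0.889, 0.458, 0.0]
contact_force: [0.2, -0.1, -3.3]
opening: 0.0387
finger_force: 30.0
```

Request:
move_arm(
  moves="0 0 -2.09 0 0 0 0;0 0 -2.09 0 0 0 0;0 0 -2.09 0 0 0 0;0 0 -2.09 0 0 0 0;0 0 -2.09 0 0 0 0;0 0 -2.09 0 0 0 0;0 0 -2.09 0 0 0 0;0 0 -2.09 0 0 0 0;0 0 -2.09 0 0 0 0;0 0 -2.09 0 0 0 0;0 0 -2.09 0 0 0 0;0 0 -2.09 0 0 0 0;0 0 -2.09 0 0 0 0;0 0 -2.09 0 0 0 0;0 0 -2.09 0 0 0 0;0 0 -2.09 0 0 0 0;0 0 -2.09 0 0 0 0;0 0 -2.09 0 0 0 0;0 0 -2.09 0 0 0 0;0 0 -2.09 0 0 0 0",
)

```text
clock: 14.05
position: [0.5348, -0.3926, 0.1373]
orientation: [-0.0, 0.053, 0.999, 0.0]
contact_force: [-0.3, -0.2, -2.9]
opening: 0.0389
finger_force: 30.0
```

Request:
move_arm(
  moves="0 0 0 0 0 0 0;0 0 0 0 0 0 0;0 0 0 0 0 0 0;0 0 0 0 0 0 0;0 0 0 0 0 0 0;0 0 0 0 0 0 0;0 0 0 0 0 0 0",
)

```text
clock: 14.75
position: [0.5348, -0.3926, 0.1373]
orientation: [-0.0, 0.053, 0.999, 0.0]
contact_force: [-0.2, -0.3, -2.5]
opening: 0.0387
finger_force: 30.0
```

```bash
python3 - <<'E'
from h import *
c=np.array([.567,.2616]); a=.09; Rk=np.array([[np.cos(a),-np.sin(a)],[np.sin(a),np.cos(a)]])
for y in(.084,0,-.084): print(y,c+Rk@[0,y])
t=c+Rk@[-0.004,.084]
go(t[0],t[1],.22,.09+np.pi); print(manip.get_obs()['opening'])
E
```

```text
0.084 [0.5594502  0.34526003]
0 [0.567  0.2616]
-0.084 [0.5745498  0.17793997]
rot [ 0.    -0.    -0.196] cm [ 5.73 73.55 -8.26] yawnow 3.036 j6 -2.229 t 14.75
0.03874160547677484
```

Request:
move_arm(
  moves="0 0 0 -2 0 -5 0;0 0 0 -2 2 -10 0;0 0 -0.1 -2 6 -12 0;0 0 -0.196 -2 11 -12.5 0;0 0 -0.196 -1 16 -12.5 0;0 0 -0.196 0 21 -12.5 0;0 0 -0.196 1 26 -12.5 0;0 0 -0.196 2 31 -12.5 0;0 0 -0.196 3 36 -12.5 0;0 0 -0.196 4 41 -12.5 0;0 0 -0.196 5 46 -12.5 0;0 0 -0.196 5.7 51 -12.5 0;0 0 -0.196 5.7 56 -12.5 0;0 0 -0.196 5.7 61 -12.5 0;0 0 -0.196 5.7 66 -12.5 0;0 0 -0.196 5.7 70 -12.5 0;0 0 -0.196 5.7 73.5 -12.5 0;0 0 -0.196 5.7 73.5 -12.5 0;0 0 -0.196 5.7 73.5 -12.5 0;0 0 -0.196 5.7 73.5 -12.5 0",
)

```text
clock: 16.75
position: [0.5558, 0.3432, 0.2623]
orientation: [-0.0, -0.045, 0.999, -0.0]
contact_force: [-0.0, -0.9, -2.6]
opening: 0.0387
finger_force: 30.0
```

```bash
python3 - <<'E'
from h import *
c=np.array([.567,.2616]); a=.09; Rk=np.array([[np.cos(a),-np.sin(a)],[np.sin(a),np.cos(a)]])
t=c+Rk@[-0.003,.084]
go(t[0],t[1],.086,.09+np.pi); o=manip.get_obs();print(o['opening'],o['contact_force'],o['position'])
im=snap('wrist','w6'); s=snap('scene','s6')
C=np.zeros((400,800,3),np.uint8); C[:,:400]=cv2.resize(s[120:280,330:490],(400,400),interpolation=cv2.INTER_CUBIC); C[:250,400:]=cv2.resize(im,(400,250)); cv2.imwrite('pics/c6.png',C[:,:,::-1])
E
```

```text
rot [-0.001 -0.    -0.001] cm [-0.09  0.18 17.63] yawnow -3.052 j6 -1.239 t 16.75
0.038667198288559565 [-0.04225628 -0.85101354 -2.57985655] [0.55576639 0.34323236 0.26228138]
```

View pics/c6.png

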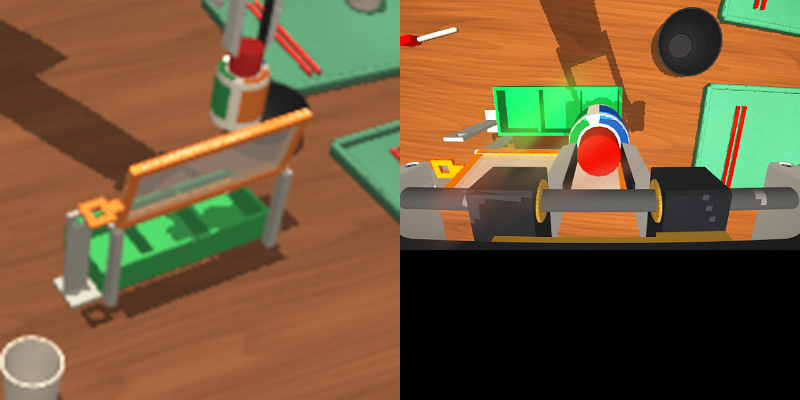

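Request:
move_arm(
  moves="0 0 0 0 0.1 4 0;0 0 0 0 0.1 8 0;0 0 0 0 0.1 12 0;0 0 0 0 0.1 15 0;0 0 0 0 0.1 16.5 0;0 0 0 0 0.1 17.2 0;0 0 0 0 0.1 17.6 0;0 0 0 0 0.1 17.8 0;0 0 0 0 0.1 17.8 0;0 0 0 0 0.1 17.8 0",
)

```text
clock: 17.85
position: [0.5566, 0.3459, 0.0859]
orientation: [0.001, -0.045, 0.999, 0.001]
contact_force: [-0.0, -0.0, -4.2]
opening: 0.0386
finger_force: 30.0
```

Request:
move_arm(
  moves="0 0 0 0 0 0.2 0;0 0 0 0 0 0.2 0;0 0 0 0 0 0.2 0;0 0 0 0 0 0.2 0.65;0 0 0 0 0 0.2 0.65;0 0 0 0 0 0.2 0.65;0 0 0 0 0 0.2 0.65;0 0 0 0 0 -4 0.65;0 0 0 0 0 -9 0.65;0 0 0 0 0 -14 0.65;0 0 0 0 0 -18 0.65;0 0 0 0 0 -18 0.65",
)

```text
clock: 19.05
position: [0.5595, 0.3471, 0.2737]
orientation: [0.007, -0.045, 0.999, 0.003]
contact_force: [0.1, 0.3, 0.3]
opening: 0.0613
finger_force: 0.0
```

```bash
python3 - <<'E'
from h import *
o=manip.get_obs(); im=snap('wrist','w7'); s=snap('scene','s7'); t=snap('top','t7')
for b in blobs(t,[24,130,150],[34,255,255]): print('yel top',b[0],b[1],plane('top',b[0],.1).round(3))
for b in blobs(s,[24,130,150],[34,255,255]): print('yel sc',b[0],b[1],plane('scene',b[0],.1).round(3))
C=np.zeros((400,800,3),np.uint8); C[:,:400]=cv2.resize(s[120:280,330:490],(400,400),interpolation=cv2.INTER_CUBIC); C[:250,400:]=cv2.resize(im,(400,250)); cv2.imwrite('pics/c7.png',C[:,:,::-1])
go(.445,-.155,.24,.94-.12+np.radians(115))
E
```

```text
yel top [381.6, 205.4] [375, 199, 14, 14, 143] [ 0.484 -0.16   0.1  ]
yel sc [265.5, 208.0] [260, 204, 12, 9, 87] [ 0.48  -0.162  0.1  ]
rot [-0.001 -0.001  0.405] cm [ 15.47 -48.81   2.39] yawnow -3.051 j6 -1.237 t 19.2
```

View pics/c7.png

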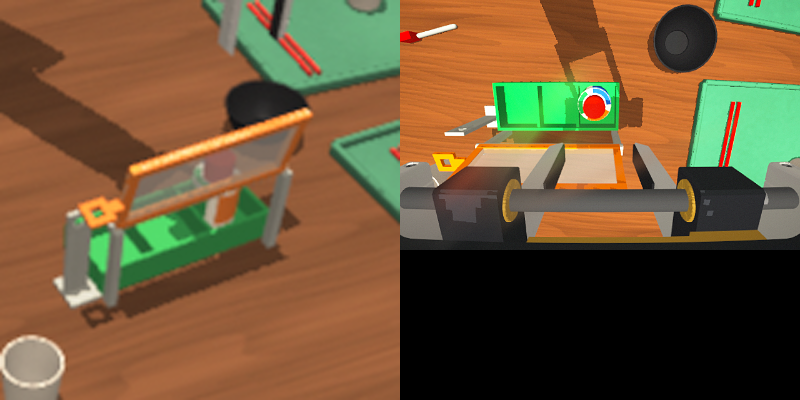

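```bash
python3 -c "
from h import *
go(.486,-.162,.22,2.83)"
```

```text
rot [-0.001 -0.001  0.402] cm [ 11.45 -49.88   4.38] yawnow -3.051 j6 -1.237 t 19.2
```

Request:
move_arm(
  moves="0 0 0 5 -5 0 0.7;0 0 0.1 9 -10 0 0.7;0 0 0.2 10 -15 0 0.7;0 0 0.3 11.4 -20 0 0.7;0 0 0.402 11.4 -25 0 0.7;0 0 0.402 11.4 -30 0 0.7;0 0 0.402 11.4 -35 0 0.7;0 0 0.402 11.4 -40 0 0.7;0 0 0.402 11.4 -45 2 0.7;0 0 0.402 11.4 -49.8 4.4 0.7;0 0 0.402 11.4 -49.8 4.4 0.7;0 0 0.402 11.4 -49.8 4.4 0.7;0 0 0.402 11.4 -49.8 4.4 0.7;0 0 0.402 11.4 -49.8 4.4 0.7;0 0 0.402 11.4 -49.8 4.4 0.7",
)

```text
clock: 20.7
position: [0.4871, -0.1595, 0.2205]
orientation: [0.0, 0.154, 0.988, 0.0]
contact_force: [-1.0, -0.4, -0.9]
opening: 0.0661
finger_force: 0.0
```

```bash
python3 - <<'E'
from h import *
o=manip.get_obs(); im=snap('wrist','w8'); print(o['position'],np.abs(o['dq']).max())
for b in blobs(im,[22,100,60],[34,255,255],100): print(b[0],b[1],plane('wrist',b[0],.1,o).round(4))
for c in ((.486,-.162),(.484,-.160)): print(arcs(im,*c,o=o))
go(.486,-.162,.079,2.83)
cv2.imwrite('pics/c8.png',im[60:260,200:440,::-1].repeat(2,0).repeat(2,1))
E
```

```text
[ 0.48711574 -0.15953806  0.22049974] 0.008064836810041063
[317.4, 188.9] [299, 169, 39, 40, 1026] [ 0.4857 -0.1587  0.1   ]
yyyyOOwwBBBBBBBBwwwGGGGGGGGGGwwOOOOy
yyyyOwwBBBBBBBBBwwwGGGGGGGGGGwwyyyyy
rot [0.    0.001 0.002] cm [ 0.06 -0.26 14.18] yawnow 2.832 j6 -1.747 t 20.75
```

View pics/c8.png

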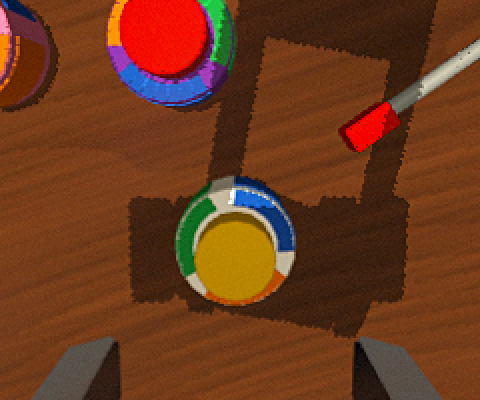

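Request:
move_arm(
  moves="0 0 0 0.1 0 5 0.7;0 0 0 0.1 0 9 0.7;0 0 0 0.1 0 12 0.7;0 0 0 0.1 0 14.1 0.7;0 0 0 0.1 0 14.1 0.7;0 0 0 0.1 0 14.1 0.7;0 0 0 0.1 0 14.1 0;0 0 0 0.1 0 14.1 0;0 0 0 0.1 0 14.1 0;0 0 0 0.1 0 14.1 0;0 0 0 0.1 0 14.1 0;0 0 0 0.1 0 14.1 0;0 0 0 0.1 0 14.1 0",
)

```text
clock: 22.05
position: [0.4869, -0.1608, 0.0803]
orientation: [0.001, 0.155, 0.988, -0.0]
contact_force: [-0.4, 0.9, 6.4]
opening: 0.0381
finger_force: 30.0
```

```bash
python3 -c "
from h import *
o=manip.get_obs();print(arcs(cv2.cvtColor(cv2.imread('pics/w8.png'),cv2.COLOR_BGR2RGB),.4855,-.159,o={**o,'position':np.array([0.48711574,-0.15953806,0.22049974])},step=5))
go(.535,-.3926,.1375,.94)"
```

```text
yyyyOOOOOOwwwwBBBBBBBBBBBBBBBBBBBwwwwwGGGGGGGGGGGGGGGGGGGwwwwwyyyyyyyyyy
rot [2.00e-03 1.00e-03 1.89e+00] cm [-11.7  -20.59  -5.7 ] yawnow 2.83 j6 -1.747 t 22.05
```

Request:
move_arm(
  moves="0 0 0 0 0 -3 0;0 0 0 0 0 -6 0;0 0 0.15 -1 -2 -6 0;0 0 0.3 -3 -5 -6 0;0 0 0.45 -5 -9 -6 0;0 0 0.6 -7.5 -13 -6 0;0 0 0.75 -10 -17 -6 0;0 0 0.9 -11.7 -20.5 -6 0;0 0 1.05 -11.7 -20.5 -6 0;0 0 1.2 -11.7 -20.5 -6 0;0 0 1.35 -11.7 -20.5 -6 0;0 0 1.5 -11.7 -20.5 -6 0;0 0 1.65 -11.7 -20.5 -6 0;0 0 1.8 -11.7 -20.5 -6 0;0 0 1.89 -11.7 -20.5 -6 0;0 0 1.89 -11.7 -20.5 -6 0;0 0 1.89 -11.7 -20.5 -6 0;0 0 1.89 -11.7 -20.5 -6 0;0 0 1.89 -11.7 -20.5 -6 0;0 0 1.89 -11.7 -20.5 -6 0",
)

```text
clock: 24.05
position: [0.5344, -0.3916, 0.1393]
orientation: [-0.0, 0.892, 0.453, -0.0]
contact_force: [-0.3, -0.6, -2.6]
opening: 0.038
finger_force: 30.0
```

Request:
move_arm(
  moves="0 0 0 0 0 0 0;0 0 0 0 0 0 0;0 0 0 0 0 0 0;0 0 0 0 0 0 0;0 0 0 0 0 0 0;0 0 0 0 0 0 0;0 0 0 0 0 0 0",
)

```text
clock: 24.75
position: [0.5345, -0.3916, 0.1394]
orientation: [0.0, 0.892, 0.453, 0.0]
contact_force: [0.5, 0.7, -2.7]
opening: 0.0379
finger_force: 30.0
```

```bash
python3 - <<'E'
from h import *
im=snap('wrist','w9'); s=snap('scene','s9')
print(manip.get_obs()['position']);go(.535,-.3926,.140,.94)
C=np.zeros((400,800,3),np.uint8); C[:,:400]=cv2.resize(s[150:320,150:330],(400,400),interpolation=cv2.INTER_CUBIC); C[:250,400:]=cv2.resize(im,(400,250)); cv2.imwrite('pics/c9.png',C[:,:,::-1])
E
```

```text
[ 0.53447614 -0.39161538  0.13932656]
rot [-0.  0. -0.] cm [-0.05  0.1  -0.07] yawnow 0.94 j6 -0.132 t 24.85
```

View pics/c9.png

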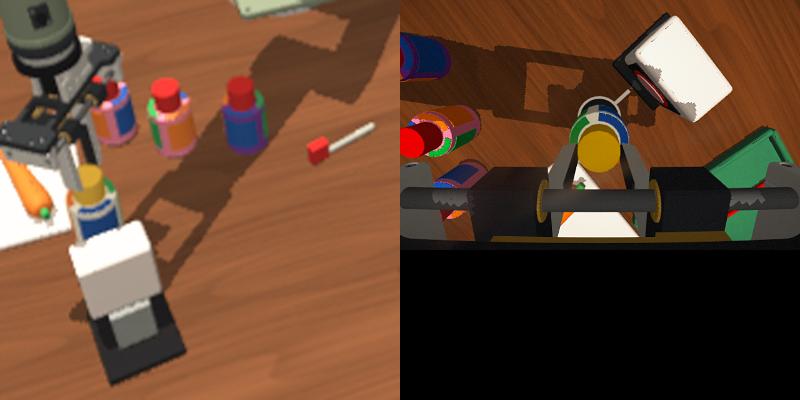

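Same as with red: blue faces the window. Now green, then orange.

Request:
move_arm(
  moves="0 0 2.094 0 0.1 -0.1 0;0 0 2.094 0 0.1 -0.1 0;0 0 2.094 0 0.1 -0.1 0;0 0 2.094 0 0.1 -0.1 0;0 0 2.094 0 0.1 -0.1 0;0 0 2.094 0 0.1 -0.1 0;0 0 2.094 0 0.1 -0.1 0;0 0 2.094 0 0.1 -0.1 0;0 0 2.094 0 0.1 -0.1 0;0 0 2.094 0 0.1 -0.1 0;0 0 2.094 0 0.1 -0.1 0;0 0 2.094 0 0.1 -0.1 0;0 0 2.094 0 0.1 -0.1 0;0 0 2.094 0 0.1 -0.1 0;0 0 2.094 0 0.1 -0.1 0;0 0 2.094 0 0.1 -0.1 0;0 0 2.094 0 0.1 -0.1 0;0 0 2.094 0 0.1 -0.1 0;0 0 2.094 0 0.1 -0.1 0;0 0 2.094 0 0.1 -0.1 0",
)

```text
clock: 26.85
position: [0.5353, -0.3922, 0.1403]
orientation: [0.0, 0.838, -0.545, -0.0]
contact_force: [-0.5, -0.8, -2.3]
opening: 0.0381
finger_force: 30.0
```

Request:
move_arm(
  moves="0 0 0 0 0 0 0;0 0 0 0 0 0 0;0 0 0 0 0 0 0;0 0 0 0 0 0 0;0 0 0 0 0 0 0;0 0 0 0 0 0 0;0 0 -2.1 0 0 0 0;0 0 -2.1 0 0 0 0;0 0 -2.1 0 0 0 0;0 0 -2.1 0 0 0 0;0 0 -2.1 0 0 0 0;0 0 -2.1 0 0 0 0;0 0 -2.1 0 0 0 0;0 0 -2.1 0 0 0 0;0 0 -2.1 0 0 0 0;0 0 -2.1 0 0 0 0;0 0 -2.1 0 0 0 0;0 0 -2.1 0 0 0 0;0 0 -2.1 0 0 0 0;0 0 -2.1 0 0 0 0",
)

```text
clock: 28.85
position: [0.5353, -0.3922, 0.1403]
orientation: [-0.0, 0.889, 0.458, -0.0]
contact_force: [-0.4, -0.0, -3.1]
opening: 0.0383
finger_force: 30.0
```

Request:
move_arm(
  moves="0 0 -2.09 0 0 0 0;0 0 -2.09 0 0 0 0;0 0 -2.09 0 0 0 0;0 0 -2.09 0 0 0 0;0 0 -2.09 0 0 0 0;0 0 -2.09 0 0 0 0;0 0 -2.09 0 0 0 0;0 0 -2.09 0 0 0 0;0 0 -2.09 0 0 0 0;0 0 -2.09 0 0 0 0;0 0 -2.09 0 0 0 0;0 0 -2.09 0 0 0 0;0 0 -2.09 0 0 0 0;0 0 -2.09 0 0 0 0;0 0 -2.09 0 0 0 0;0 0 -2.09 0 0 0 0;0 0 -2.09 0 0 0 0;0 0 -2.09 0 0 0 0;0 0 -2.09 0 0 0 0;0 0 -2.09 0 0 0 0",
)

```text
clock: 30.85
position: [0.5353, -0.3922, 0.1404]
orientation: [-0.0, 0.053, 0.999, 0.0]
contact_force: [0.4, -0.5, -1.9]
opening: 0.0382
finger_force: 30.0
```

Request:
move_arm(
  moves="0 0 0 0 0 0 0;0 0 0 0 0 0 0;0 0 0 0 0 0 0;0 0 0 0 0 0 0;0 0 0 0 0 0 0;0 0 0 0 0 0 0;0 0 0 0 0 0 0",
)

```text
clock: 31.55
position: [0.5353, -0.3922, 0.1403]
orientation: [0.0, 0.053, 0.999, -0.0]
contact_force: [0.5, -0.9, -2.4]
opening: 0.0381
finger_force: 30.0
```

```bash
python3 - <<'E'
from h import *
go(.567,.2613,.265,.09+np.pi)
E
```

```text
rot [-0.     0.    -0.196] cm [  3.75  65.32 -12.47] yawnow 3.036 j6 -2.228 t 31.55
```

Request:
move_arm(
  moves="0 0 0 -2 0 -5 0;0 0 0 -2 2 -10 0;0 0 -0.1 -2 6 -12 0;0 0 -0.196 -2 11 -12.5 0;0 0 -0.196 -1 16 -12.5 0;0 0 -0.196 0 21 -12.5 0;0 0 -0.196 1 26 -12.5 0;0 0 -0.196 2 31 -12.5 0;0 0 -0.196 3 36 -12.5 0;0 0 -0.196 3.7 41 -12.5 0;0 0 -0.196 3.7 46 -12.5 0;0 0 -0.196 3.7 51 -12.5 0;0 0 -0.196 3.7 56 -12.5 0;0 0 -0.196 3.7 60 -12.5 0;0 0 -0.196 3.7 63 -12.5 0;0 0 -0.196 3.7 65.3 -12.5 0;0 0 -0.196 3.7 65.3 -12.5 0;0 0 -0.196 3.7 65.3 -12.5 0;0 0 -0.196 3.7 65.3 -12.5 0;0 0 -0.196 3.7 65.3 -12.5 0",
)

```text
clock: 33.55
position: [0.5676, 0.2598, 0.2655]
orientation: [0.0, -0.044, 0.999, -0.0]
contact_force: [0.4, 0.3, -1.8]
opening: 0.0384
finger_force: 30.0
```

```bash
python3 - <<'E'
from h import *
o=manip.get_obs(); im=snap('wrist','w10'); print(o['position'],o['opening'])
b=max(blobs(im,[0,170,90],[7,255,255],100),key=lambda b:b[1][4]);print(b[0],b[1],plane('wrist',b[0],.106,o))
go(.567,.2613,.088,.09+np.pi)
E
```

```text
[0.56759289 0.25984087 0.26546757] 0.03839798226846047
[390.7, 173.0] [371, 154, 40, 39, 1177] [0.54958944 0.33865132 0.106     ]
rot [-0.     0.    -0.001] cm [ 0.05  0.15 17.75] yawnow -3.053 j6 -1.368 t 33.6
```

Request:
move_arm(
  moves="0 0 0 0 0.1 4 0;0 0 0 0 0.1 8 0;0 0 0 0 0.1 12 0;0 0 0 0 0.1 15 0;0 0 0 0 0.1 16.5 0;0 0 0 0 0.1 17.3 0;0 0 0 0 0.1 17.7 0;0 0 0 0 0.1 17.8 0;0 0 0 0 0.1 17.8 0;0 0 0 0 0.1 17.8 0;0 0 0 0 0.1 17.8 0.65;0 0 0 0 0.1 17.8 0.65;0 0 0 0 0.1 17.8 0.65;0 0 0 0 0.1 17.8 0.65;0 0 0 0 0.1 12 0.65;0 0 0 0 0.1 7 0.65;0 0 0 0 0.1 2 0.65;0 0 0 0 0.1 -2 0.65;0 0 0 0 0.1 -2 0.65",
)

```text
clock: 35.5
position: [0.5719, 0.2635, 0.2959]
orientation: [0.009, -0.045, 0.999, 0.002]
contact_force: [0.5, -0.0, 0.8]
opening: 0.0612
finger_force: 0.0
```

```bash
python3 - <<'E'
from h import *
o=manip.get_obs(); im=snap('wrist','w11'); s=snap('scene','s11'); t=snap('top','t11'); print(o['position'])
for n,i,oo in(('wrist',im,o),('top',t,None),('scene',s,None)):
  for c in(([0,190,120],[6,255,255]),([22,130,90],[34,255,255])):
    for b in blobs(i,*c,60):
      p=plane(n,b[0],.1,oo)
      if .45<p[0]<.7 and .1<p[1]<.42: print(n,b[0],b[1],p.round(4))
C=np.zeros((400,800,3),np.uint8); C[:,:400]=cv2.resize(s[120:280,330:490],(400,400),interpolation=cv2.INTER_CUBIC); C[:250,400:]=cv2.resize(im,(400,250)); cv2.imwrite('pics/c11.png',C[:,:,::-1])
E
```

```text
[0.57185341 0.26349736 0.29587521]
wrist [382.3, 162.3] [364, 145, 37, 36, 994] [0.5503 0.34   0.1   ]
wrist [283.8, 119.1] [278, 111, 13, 15, 128] [0.511  0.2202 0.1   ]
wrist [317.7, 175.6] [301, 157, 34, 37, 924] [0.5732 0.265  0.1   ]
wrist [249.7, 225.5] [217, 225, 66, 2, 131] [0.6436 0.1863 0.1   ]
```

View pics/c11.png

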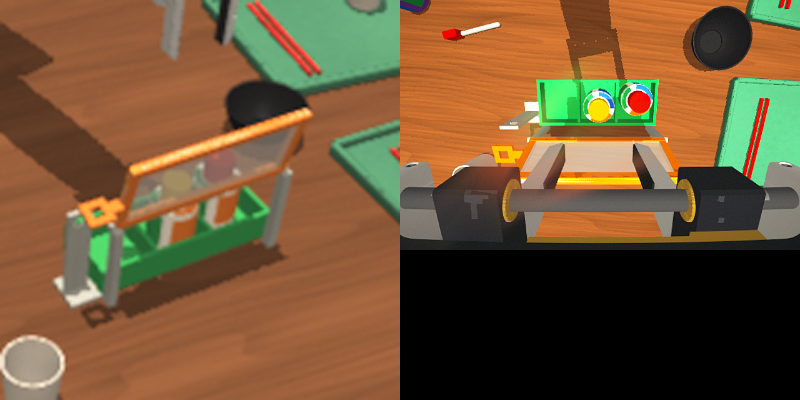

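```bash
cat >> h.py <<'E'
RC=np.array([.567,.2616]); RA=.09
def rk(x,y):
    c,s=np.cos(RA),np.sin(RA); return RC+np.array([c*x-s*y,s*x+c*y])
E
python3 - <<'E'
from h import *
for x,z in((.155,.31),(.155,.19),(0,.19)): go(*rk(x,0),z,RA+np.pi)
E
```

```text
rot [-0. -0.  0.] cm [-15.49  -0.04  -2.52] yawnow -3.051 j6 -1.367 t 35.65
rot [-0. -0.  0.] cm [-15.49  -0.04   9.48] yawnow -3.051 j6 -1.367 t 35.65
rot [-0. -0.  0.] cm [ 0.01 -0.03  9.49] yawnow -3.051 j6 -1.367 t 35.65
```

Request:
move_arm(
  moves="0 0 0 -4 0 -1.5 0;0 0 0 -8 0 -1.5 0;0 0 0 -12 0 -1.5 0;0 0 0 -15.5 0 -1.5 0;0 0 0 -15.5 0 -1.5 0;0 0 0 -15.5 0 3 0;0 0 0 -15.5 0 7 0;0 0 0 -15.5 0 9.5 0;0 0 0 -15.5 0 9.5 0;0 0 0 -15.5 0 9.5 0",
)

```text
clock: 36.65
position: [0.7203, 0.2759, 0.189]
orientation: [-0.002, -0.045, 0.999, -0.0]
contact_force: [0.0, -0.0, 1.2]
opening: 0.0003
finger_force: 0.0
```

Now push the flap forward slowly.

Request:
move_arm(
  moves="0 0 0 2 0 0 0;0 0 0 4 0 0 0;0 0 0 5.5 0 0 0;0 0 0 7 0 0 0;0 0 0 8 0 0 0;0 0 0 9 0 0 0;0 0 0 10 0 0 0;0 0 0 11 0 0 0;0 0 0 12 0 0 0;0 0 0 13 0 0 0;0 0 0 14 0 0 0;0 0 0 15 0 0 0;0 0 0 15.5 0 0 0;0 0 0 16 0 0 0;0 0 0 16.5 0 0 0;0 0 0 16.5 0 0 0",
)

```text
clock: 38.25
position: [0.5569, 0.2612, 0.1904]
orientation: [-0.0, -0.045, 0.999, 0.0]
contact_force: [0.4, -0.8, 0.5]
opening: 0.0005
finger_force: 0.0
```

```bash
cat > flap.py <<'E'
from h import *
def frame():
    """orange frame pixels of flap in top and scene; centroids + extremes"""
    for n in('top','scene'):
        im=snap(n,n+'f%d'%int(manip.get_obs()['clock']*10)); u0=proj(n,[*rk(0,0),.13]).astype(int)
        bs=[b for b in blobs(im,[9,170,120],[20,255,255],15) if np.hypot(*(np.array(b[0])-u0))<90]
        for b in bs: print(n,b[0],b[1])
        for nm,th in(('shut',0),('0.9',.9),('up',1.57)):
            print('  exp edge',nm,[proj(n,[*rk(.056-.112*np.cos(th),y),.128+.112*np.sin(th)]).round(1).tolist() for y in(.12,-.12)])
frame()
E
python3 flap.py
```

```text
top [275.6, 163.5] [253, 151, 41, 29, 339]
top [235.1, 155.8] [230, 154, 11, 4, 21]
  exp edge shut [[194.5, 198.9], [278.4, 191.5]]
  exp edge 0.9 [[184.1, 181.3], [274.1, 173.3]]
  exp edge up [[179.6, 153.9], [271.1, 145.6]]
scene [398.7, 182.0] [354, 154, 90, 56, 711]
scene [420.2, 202.9] [416, 197, 10, 12, 69]
scene [403.0, 211.6] [399, 207, 10, 10, 61]
  exp edge shut [[421.8, 166.7], [358.9, 187.4]]
  exp edge 0.9 [[433.6, 152.6], [367.1, 173.9]]
  exp edge up [[448.6, 158.7], [379.6, 181.4]]
```

Request:
move_arm(
  moves="0 0 0 1 0 0 0;0 0 0 2 0 0 0;0 0 0 3 0 0 0;0 0 0 4 0 0 0;0 0 0 4 0 0 0;0 0 0 4 0 0 0;0 0 0 4 0 0 0;0 0 0 4 0 0 0;0 0 0 4 0 0 0;0 0 0 4 0 0 0;0 0 0 4 0 0 0;0 0 0 4 0 0 0;0 0 0 4 0 0 0;0 0 0 4 0 0 0;0 0 0 4 0 0 0;0 0 0 4 0 0 0",
)

```text
clock: 39.95
position: [0.5176, 0.2575, 0.1903]
orientation: [-0.0, -0.045, 0.999, -0.0]
contact_force: [0.1, 0.6, 0.0]
opening: 0.0002
finger_force: 0.0
```

```bash
python3 flap.py; python3 -c "
from h import *
for z in (.134,): go(*rk(-.05,0),z,RA+np.pi)"
```

```text
top [259.0, 160.0] [220, 154, 75, 20, 232]
top [277.6, 178.6] [277, 174, 2, 11, 15]
top [262.9, 191.7] [257, 190, 18, 4, 44]
  exp edge shut [[194.5, 198.9], [278.4, 191.5]]
  exp edge 0.9 [[184.1, 181.3], [274.1, 173.3]]
  exp edge up [[179.6, 153.9], [271.1, 145.6]]
scene [389.9, 187.8] [353, 166, 89, 45, 515]
scene [420.2, 202.9] [416, 197, 10, 12, 69]
scene [403.0, 211.5] [399, 206, 10, 11, 62]
  exp edge shut [[421.8, 166.7], [358.9, 187.4]]
  exp edge 0.9 [[433.6, 152.6], [367.1, 173.9]]
  exp edge up [[448.6, 158.7], [379.6, 181.4]]
rot [0. 0. 0.] cm [ 0.04 -0.04  5.64] yawnow -3.051 j6 -1.349 t 40.05
```

Request:
move_arm(
  moves="0 0 0 0 0 3 0;0 0 0 0 0 5 0;0 0 0 0 0 5.4 0;0 0 0 0 0 5.6 0;0 0 0 0 0 5.7 0;0 0 0 0 0 5.7 0",
)

```text
clock: 40.65
position: [0.5185, 0.2579, 0.1346]
orientation: [0.001, -0.045, 0.999, 0.0]
contact_force: [-0.2, -0.4, -0.4]
opening: 0.0004
finger_force: 0.0
```

```bash
python3 -c "
from h import *
go(*rk(-.03,-.155),.27,RA+np.pi)"
```

```text
rot [0.001 0.002 0.   ] cm [ -1.89 -15.56 -13.54] yawnow -3.051 j6 -1.349 t 40.65
```

Request:
move_arm(
  moves="0 0 0 0 0 -4 0;0 0 0 0 0 -9 0.8;0 0 0 -1 -4 -13.5 0.8;0 0 0 -1.9 -9 -13.5 0.8;0 0 0 -1.9 -13 -13.5 0.8;0 0 0 -1.9 -15.5 -13.5 0.8;0 0 0 -1.9 -15.5 -13.5 0.8;0 0 0 -1.9 -15.5 -13.5 0.8;0 0 0 -1.9 -15.5 -13.5 0.8;0 0 0 -1.9 -15.5 -13.5 0.8",
)

```text
clock: 41.65
position: [0.5503, 0.1062, 0.2685]
orientation: [0.0, -0.046, 0.999, 0.0]
contact_force: [-0.6, 0.0, 1.2]
opening: 0.0692
finger_force: 0.0
```

```bash
cat > eye.py <<'E'
from h import *
import pickle,sys
k=sys.argv[1]; o=manip.get_obs(); im=snap('wrist',k); pickle.dump(o,open(k+'.pkl','wb')); print(o['position'],np.abs(o['dq']).max())
hsv=cv2.cvtColor(im,cv2.COLOR_RGB2HSV)
# rectified map, plane z=.1445, rack axes: x .07..-.06 down the rows, y -.10..-.20 across, 1 mm
rows=[]
for x in np.arange(.045,-.025,-.003):
    r=''
    for y in np.arange(-.125,-.185,-.002):
        u=proj('wrist',[*rk(x,y),.1445],o).round().astype(int); h,s,v=hsv[u[1],u[0]]
        r+='O' if 9<=h<=24 and s>190 and v>110 else 'w' if s<60 and v>140 else 'g' if s<60 else '.'
    rows.append('%4d '%round(x*1000)+r)
print('\n'.join(rows)); print(proj('wrist',[*rk(.01,-.155),.1445],o))
E
python3 eye.py e1
```

```text
[0.55030888 0.1062343  0.26847567] 0.0041921943413280325
  45 gwgg..O.O.OOOO...OOOOOOOOOOOOO
  42 .ggg.O..O...OOOOOOOOOOOOOOOOOO
  39 .ggg.OOOOOOOOOOOOOOOO..OO.OOOO
  36 gggg.OOOOOOOOOOOO.OOOOOOOOOOOO
  33 gggggOOOOOO.............O.OOOO
  30 ggggg.O.wwwwwwwwwwwwwwwwOOOOOO
  27 .gggg.O.wwwwwwwwwwwwwwwwOOOOOO
  24 ggggggO.ggggggggggggggg..OOO.O
  21 ggggggO.ggggwwwwwwwgggg.O.....
  18 .gggggO.ggggwwwwwwwgggg..OO.OO
  15 ......O...........gggggOOOOOOO
  12 ......OOOOOOOOOOOOOOOOOO.....O
   9 OOOOOOOOOOOOOOOOOOOOOOOO.OOOOO
   6 OOOOOOOOOOOOOOOOOOOOOOOO..O.O.
   3 OOOOOOOOOOOOOOOOOOOOOOO.OOOOO.
   0 ......w.OOOOOOOOOOOOOOO.O..OOO
  -3 ......wwwgggggggggggg......OOO
  -6 ......wwwgggggggggggg......OOO
  -9 ......wwwgggggggggggg.......OO
 -12 ......wwwwwwwwwwwwwww.......OO
 -15 ......wwwwwwwwwwwwwww........O
 -18 ......wwwwwwwwwwwwwww.........
 -21 ......wwwwwwwwwwwwwww.........
 -24 ......wwwwwwwwwwwwwww.........
[315.21975801 228.41180756]
```

```bash
cat > edge.py <<'E'
from h import *
import pickle
def edges(k,x,kind,z=.1445):
    im=cv2.cvtColor(cv2.imread(f'pics/{k}.png'),cv2.COLOR_BGR2HSV); o=pickle.load(open(k+'.pkl','rb'))
    ys=np.arange(-.125,-.19,-.0005); ok=[]
    for y in ys:
        u=proj('wrist',[*rk(x,y),z],o).round().astype(int); h,s,v=im[u[1],u[0]]
        ok.append((s<60 and v>140) if kind=='w' else (9<=h<=24 and s>225))
    i=np.where(ok)[0]; return (ys[i[0]]*1000,ys[i[-1]]*1000,len(i),'mid',(ys[i[0]]+ys[i[-1]])*500) if len(i) else None
if __name__=='__main__':
    import sys
    for x in(.027,.028,.029): print('steel',x,edges(sys.argv[1],x,'w'))
    im=cv2.cvtColor(cv2.imread(f'pics/{sys.argv[1]}.png'),cv2.COLOR_BGR2HSV);o=pickle.load(open(sys.argv[1]+'.pkl','rb'))
    for y in(-.137,-.141,-.169,-.171,-.173,-.175): print('y',y,[im[tuple(proj('wrist',[*rk(.010,y),.1445],o).round().astype(int)[::-1])].tolist()])
    for y in(-.150,-.160): print('x profile',[(round(x*1000),im[tuple(proj('wrist',[*rk(x,y),.1445],o).round().astype(int)[::-1])].tolist()) for x in np.arange(.034,.022,-.001)])
E
python3 edge.py e1; python3 -c "
from h import *
go(*rk(-.03,-.215),.27,RA+np.pi)"
```

```text
steel 0.027 (np.float64(-139.5), np.float64(-171.00000000000003), 64, 'mid', np.float64(-155.25000000000003))
steel 0.028 (np.float64(-139.5), np.float64(-171.00000000000003), 64, 'mid', np.float64(-155.25000000000003))
steel 0.029 (np.float64(-139.5), np.float64(-171.00000000000003), 64, 'mid', np.float64(-155.25000000000003))
y -0.137 [[13, 255, 236]]
y -0.141 [[14, 255, 239]]
y -0.169 [[14, 255, 236]]
y -0.171 [[13, 255, 236]]
y -0.173 [[11, 174, 157]]
y -0.175 [[12, 194, 158]]
x profile [(34, [12, 225, 127]), (33, [16, 101, 147]), (32, [16, 101, 147]), (31, [25, 41, 163]), (30, [27, 29, 165]), (29, [25, 36, 162]), (28, [25, 34, 166]), (27, [24, 38, 159]), (26, [21, 29, 115]), (25, [24, 30, 86]), (24, [28, 46, 88]), (23, [30, 39, 149]), (22, [30, 39, 149])]
x profile [(34, [11, 205, 153]), (33, [13, 138, 146]), (32, [13, 138, 146]), (31, [21, 45, 157]), (30, [29, 33, 163]), (29, [23, 39, 165]), (28, [23, 39, 165]), (27, [22, 37, 160]), (26, [23, 44, 116]), (25, [18, 49, 94]), (24, [22, 42, 92]), (23, [21, 45, 154]), (22, [22, 38, 174])]
rot [0.    0.    0.002] cm [-0.05 -6.17 -0.16] yawnow -3.049 j6 -1.627 t 41.7
```

Request:
move_arm(
  moves="0 0 0 0 -4 0 0.8;0 0 0 0 -6 0 0.8;0 0 0 0 -6 0 0.8;0 0 0 0 -6 0 0.8;0 0 0 0 -6 0 0.8",
)

```text
clock: 42.2
position: [0.5558, 0.0464, 0.2683]
orientation: [-0.0, -0.046, 0.999, 0.0]
contact_force: [0.1, -0.0, 0.6]
opening: 0.0754
finger_force: 0.0
```

```bash
python3 eye.py e2 | tail -25 | head -14; python3 - <<'E'
from edge import *
for z in(.1405,.1445,.1485): print(z,[(k,edges(k,.0285,'w',z)) for k in('e1','e2')])
import m1
E
python3 - <<'E'
from h import *
# pin pose fresh from top + scene
t=snap('top','tp');
b=[b for b in blobs(t,[0,170,90],[7,255,255],10) if abs(plane('top',b[0],.015)[0]-.45)<.04 and abs(plane('top',b[0],.015)[1]+.064)<.04]
for x in b: print('pin grip top',x[0],x[1],plane('top',x[0],.02))
go(.44,-.06,.20,None)
E
```

```text
45 ......................O..O.OO.
  42 ..................O.O.OOOO.O.O
  39 ................O.OO...OOOOOOO
  36 w...................OOOOOOO.OO
  33 gg.........gOOOOOOOOOOOOOOOOOO
  30 wgg.......wwwwwwwwwwwwwwOO.OOO
  27 ggg.......wwwwwwwwwwwwww.OOOOO
  24 ggggg.....gggggggggggggggOO..O
  21 gggggg....ggggwwwwwwggggg.OOOO
  18 ggggggg..gggggwwwwwwwgggggOO.O
  15 ggggggggg...............ggOOOO
  12 OO..gggggOOOOOOOOOOOOOOOgg.OOO
   9 OOOOOOO..OOOOOOOOOOOOOOO.gg.OO
   6 OOOOOOOOOOOOOOOOOOOOOOOOO.ggww
0.1405 [('e1', (np.float64(-139.5), np.float64(-171.00000000000003), 64, 'mid', np.float64(-155.25000000000003))), ('e2', (np.float64(-144.00000000000003), np.float64(-170.50000000000003), 54, 'mid', np.float64(-157.25000000000003)))]
0.1445 [('e1', (np.float64(-139.5), np.float64(-171.00000000000003), 64, 'mid', np.float64(-155.25000000000003))), ('e2', (np.float64(-143.50000000000003), np.float64(-171.00000000000003), 56, 'mid', np.float64(-157.25000000000003)))]
0.1485 [('e1', (np.float64(-139.5), np.float64(-171.00000000000003), 64, 'mid', np.float64(-155.25000000000003))), ('e2', (np.fl
[... 334 characters left out ...]
 [222, 185, 26, 29, 455])
jar_yel w2 ([369.9, 132.4], [355, 121, 24, 27, 295])
jar_yel w3 ([541.7, 132.6], [524, 114, 36, 37, 862])
  -> [ 0.4855 -0.1645  0.0959] [0.0059 0.0053 0.0053]
pin grip w1 ([188.3, 207.4], [176, 199, 26, 18, 261])
pin grip w2 ([302.7, 152.6], [293, 146, 20, 14, 181])
pin grip w3 ([458.1, 152.2], [446, 145, 24, 15, 256])
  -> [ 0.4501 -0.0665  0.0186] [0.0003 0.0004 0.0006]
disc w1 ([395.3, 152.9], [376, 134, 40, 39, 1231])
disc w2 ([491.2, 103.8], [474, 86, 35, 37, 1024])
  -> [ 0.5344 -0.3943  0.0012] [0. 0.]
pin grip top [347.2, 217.9] [342, 214, 11, 9, 62] [ 0.44840397 -0.06505959  0.02      ]
rot [ 0. -0. -0.] cm [12.5  -9.52  6.83] yawnow -3.05 j6 -1.735 t 42.3
```

```bash
python3 - <<'E'
from h import *
go(.45,-.065,.2,1.864)
for i in range(3): print(np.array(imaging.camera_model('wrist')['tool_from_camera'])[:3,3])
E
```

```text
rot [ 0.    -0.     1.369] cm [ 11.55 -10.11   6.83] yawnow -3.05 j6 -1.735 t 42.3
[ 0.06888183  0.00037883 -0.20422212]
[ 0.06888183  0.00037883 -0.20422212]
[ 0.06888183  0.00037883 -0.20422212]
```

Request:
move_arm(
  moves="0 0 0.15 3 -3 0 0.8;0 0 0.3 6 -6 0 0.8;0 0 0.45 9 -9 0 0.8;0 0 0.6 11.5 -10 0 0.8;0 0 0.75 11.5 -10.1 2 0.8;0 0 0.9 11.5 -10.1 4 0.6;0 0 1.05 11.5 -10.1 6.8 0.5;0 0 1.2 11.5 -10.1 6.8 0.4;0 0 1.37 11.5 -10.1 6.8 0.4;0 0 1.37 11.5 -10.1 6.8 0.4;0 0 1.37 11.5 -10.1 6.8 0.4;0 0 1.37 11.5 -10.1 6.8 0.4;0 0 1.37 11.5 -10.1 6.8 0.4;0 0 1.37 11.5 -10.1 6.8 0.4",
)

```text
clock: 43.7
position: [0.4505, -0.0658, 0.2005]
orientation: [0.0, 0.597, 0.802, 0.0]
contact_force: [0.5, 0.3, 0.0]
opening: 0.0376
finger_force: 0.0
```

```bash
python3 - <<'E'
from h import *
o=manip.get_obs(); im=snap('wrist','p1'); print(o['position'],o['opening'])
for b in blobs(im,[0,150,70],[7,255,255],60):
    p=plane('wrist',b[0],.02,o)
    if np.hypot(p[0]-.45,p[1]+.065)<.04:
        print(b[0],b[1],p.round(4)); g=b
pt=np.argwhere(g[2])[:,::-1].astype(np.float32); r=cv2.minAreaRect(pt); print('rect',r,[plane('wrist',q,.03,o).round(4)[:2].tolist() for q in cv2.boxPoints(r)])
hsv=cv2.cvtColor(im,cv2.COLOR_RGB2HSV)
m=cv2.inRange(hsv,np.array([0,0,90]),np.array([180,70,255]))
n,l,s,c=cv2.connectedComponentsWithStats(m)
for i in range(1,n):
    p=plane('wrist',c[i],.008,o)
    if s[i][4]>40 and np.hypot(p[0]-.435,p[1]+.01)<.05:
        q=np.argwhere(l==i)[:,::-1].astype(np.float32); v=cv2.fitLine(q,cv2.DIST_L2,0,.01,.01).ravel()
        a=q@v[:2]; e=[q[a.argmin()],q[a.argmax()]]
        P=[plane('wrist',x,.008,o) for x in e]; d=P[0]-P[1]; print('rod',s[i],np.round(P,4).tolist(),'yaw',np.arctan2(d[1],d[0]))
E
```

```text
[ 0.45053015 -0.06579995  0.20048587] 0.03756327722948236
[317.6, 179.4] [311, 165, 15, 29, 401] [ 0.4504 -0.0648  0.02  ]
rect ((318.0, 179.0), (28.0, 14.0), 90.0) [[0.4382, -0.0497], [0.4531, -0.0452], [0.4624, -0.0757], [0.4472, -0.0803]]
rod [313  86   9  80 663] [[0.4176, 0.034, 0.008], [0.4499, -0.0492, 0.008]] yaw 1.9404917105811936
```

Request:
move_arm(
  moves="0 0 0 0 0 5 0.4;0 0 0 0 0 10 0.4;0 0 0 0 0 14 0.4;0 0 0 0 0 17 0.4;0 0 0 0 0 18.5 0.4;0 0 0 0 0 19.3 0.4;0 0 0 0 0 19.5 0.4;0 0 0 0 0 19.5 0.4;0 0 0 0 0 19.5 0;0 0 0 0 0 19.5 0;0 0 0 0 0 19.5 0;0 0 0 0 0 19.5 0;0 0 0 0 0 19.5 0",
)

```text
clock: 45.05
position: [0.4506, -0.0659, 0.0056]
orientation: [0.0, 0.597, 0.802, 0.0]
contact_force: [-0.8, 0.7, 0.4]
opening: 0.0017
finger_force: 0.0
```

```bash
python3 - <<'E'
from h import *
o=manip.get_obs(); print(o['opening'],o['finger_force'],o['position']); im=snap('wrist','p2'); t=snap('top','tp2'); s=snap('scene','sp2')
for n,i,oo in(('wrist',im,o),('top',t,None),('scene',s,None)):
  for b in blobs(i,[0,150,70],[7,255,255],8):
    p=plane(n,b[0],.02,oo)
    if np.hypot(p[0]-.45,p[1]+.065)<.09: print(n,b[0],b[1],p.round(4))
E
```

```text
0.001711167152874094 0.0 [ 0.45057874 -0.06585993  0.00556689]
wrist [317.3, 225.3] [303, 206, 29, 61, 780] [ 0.4482 -0.058   0.02  ]
scene [292.7, 214.9] [288, 210, 11, 10, 77] [ 0.4612 -0.0715  0.02  ]
```

```bash
cat > tmap.py <<'E'
from h import *
import sys
k=sys.argv[1]; z=float(sys.argv[2]); o=manip.get_obs(); im=snap('wrist',k); hsv=cv2.cvtColor(im,cv2.COLOR_RGB2HSV); T=T_tool(o)
print('columns tool y -30..30 by 2mm; rows tool x mm, at z',z)
for x in range(int(sys.argv[3]),int(sys.argv[4]),-3):
    r=''
    for y in range(-30,31,2):
        p=T@np.array([x/1000,y/1000,0,1]); u=proj('wrist',[p[0],p[1],z],o).round().astype(int)
        if not(0<=u[0]<640 and 0<=u[1]<400): r+=' ';continue
        h,s,v=hsv[u[1],u[0]]
        r+='R' if (h<7 or h>172) and s>150 and v>60 else 'w' if s<70 and v>120 else 'g' if s<90 else 'o' if 9<=h<=24 and s>200 and v>150 else '.'
    print('%4d '%x+r)
E
python3 tmap.py p3 .03 120 -40
```

```text
columns tool y -30..30 by 2mm; rows tool x mm, at z 0.03
 120 ...............................
 117 ...............................
 114 ...............................
 111 ...............................
 108 ...............................
 105 ...............................
 102 ...............................
  99 .............wwww..............
  96 .............wwwww.............
  93 .............wwwww.............
  90 .............wwwwg.............
  87 .............wwwwg.............
  84 .............wwwwg.............
  81 .............wwwww.............
  78 .............wwwww.............
  75 .............wwwww.............
  72 .............wwwww.............
  69 .............wwwww.............
  66 .............wwwww.............
  63 .............wwwww.............
  60 .............wwwww.............
  57 .............wwwww.............
  54 .............wwwww.............
  51 .............wwwww.............
  48 .............wwwww.............
  45 .............wwwww.............
  42 .............wwwww.............
  39 .............wwwww.............
  36 ..
[... 254 characters left out ...]
15 ............RRRRRRR............
  12 ............RRRRRRR............
   9 .............wwRgww............
   6 .........wwwwwwRwwwwww.........
   3 .........wwwwwwRwwwwwwg........
   0 ........wwwwwwwRgwwwwww........
  -3 ........wwwwwwwRgwwwwww........
  -6 .......owwwwwwwRgwwwwwww.......
  -9 ........wwwwwwwRgwwwwwww.......
 -12 .......wwwwwwwwRgwwwwwww.......
 -15 ggggggggggggggg.gwggggggggggggg
 -18 ggggggggggggggg.gwggggggggggggg
 -21 ggggggggggggggg.gwggggggggggggg
 -24 ggggggggggggggg.gwggggggggggggg
 -27 ggggggggggggg...g.ggggggggggggg
 -30 ggggggggggggg.....ggggggggggggg
 -33 ggggggggggggg.....ggggggggggggg
 -36 ggggggggggggg.....ggggggggggggg
 -39 ggggggggggggg..gg.ggggggggggggg
```

Request:
move_arm(
  moves="0 0 0 0 0 0 0.4;0 0 0 0 0 0 0.4;0 0 0 0 0 0 0.4;0 0 0 0 0 0 0.4;0 0 0 0 0 0 0.4",
)

```text
clock: 45.75
position: [0.4504, -0.0658, 0.0053]
orientation: [-0.0, 0.597, 0.802, 0.0]
contact_force: [0.2, -0.0, -0.1]
opening: 0.036
finger_force: 0.0
```

```bash
python3 tmap.py p4 .03 48 -30
```

```text
columns tool y -30..30 by 2mm; rows tool x mm, at z 0.03
  48 .............wwwww.............
  45 .............wwwww.............
  42 .............wwwww.............
  39 .............wwwww.............
  36 .............wwwww.............
  33 .............wwwww.............
  30 .............wwwww.............
  27 .............wwwww.............
  24 .............wwwww.............
  21 ............RRR.RRR............
  18 ............RRRRRRR............
  15 ............RRRRRRR............
  12 ............RRRRRRR............
   9 ...gww......RRRRRRR......www.o.
   6 wwwwwg......RRRRRRR......gwwwww
   3 wwwww.g.....RRRRRRR......gwwwww
   0 wwwwwg......RRRRRRRR.....ggwwww
  -3 wwwwg.......RRRRRRRR.....ggwwww
  -6 wwwwgg......RRRRRRRR........www
  -9 wwwggg......RRRRRRRR........www
 -12 wwwggg......RRRRRRRR........www
 -15 wwgggg.......................ww
 -18 wwggg........................gw
 -21 wgggg......................gg.w
 -24 wggg.......................gggw
 -27 gggg.......................gggg
```

Request:
move_arm(
  moves="0 0 0 0 0 0 0.15;0 0 0 0 0 0 0.15;0 0 0 0 0 0 0.15;0 0 0 0 0 0 0.15",
)

```text
clock: 46.2
position: [0.4504, -0.0658, 0.0054]
orientation: [0.0, 0.597, 0.802, 0.0]
contact_force: [-0.6, 0.4, -0.4]
opening: 0.0142
finger_force: 0.0
```

```bash
python3 tmap.py p5 .03 33 -20
```

```text
columns tool y -30..30 by 2mm; rows tool x mm, at z 0.03
  33 .............wwwww.............
  30 .............wwwww.............
  27 .............wwwww.............
  24 .............wwwww.............
  21 ............RRRRRRR............
  18 ............RRRRRRR............
  15 ............RRRRRRR............
  12 ............RRRRRRR............
   9 .........ww.RRRRRRR.wwwo.......
   6 .....wwwwwwgRRRRRRR.wwwwww.....
   3 .....wwwwwwgRRRRRRR.wwwwwwg....
   0 ....gwwwwwwgRRRRRRRRgwwwwww....
  -3 ....wwwwwwggRRRRRRRRgwwwwww....
  -6 ...wwwwwwwggRRRRRRRRgwwwwwww...
  -9 ...wwwwwwwggRRRRRRRRgwwwwwww...
 -12 ..wwwwwwwwggRRRRRRRR.wwwwwwww..
 -15 gggggwwwwwgg..........wwww....g
 -18 gggggwwwwgg...........wwww...gg
```

Request:
move_arm(
  moves="0 0 0 0 0 0 0.12;0 0 0 0 0 0 0.12;0 0 0 0 0 0 0.12;0 0 0 0 0 0 0.12",
)

```text
clock: 46.65
position: [0.4504, -0.0658, 0.0053]
orientation: [-0.0, 0.597, 0.802, -0.0]
contact_force: [0.0, -0.2, -1.2]
opening: 0.0114
finger_force: 0.0
```

```bash
python3 tmap.py p6 .03 27 -20
```

```text
columns tool y -30..30 by 2mm; rows tool x mm, at z 0.03
  27 .............wwwww.............
  24 .............wwwww.............
  21 ............RRR.RRR............
  18 ............RRRRRRR............
  15 ............RRRRRRR............
  12 ............RRRRRRR............
   9 .........gwwRRRRRRRwww.........
   6 ......wwwwww.RRRRRRwwwwww......
   3 ......wwwwww.RRRRRRwwwwww......
   0 .....wwwwwww.RRRRRRgwwwwww.....
  -3 .....wwwwwww.RRRRRRgwwwwwwg....
  -6 ....wwwwwwwg.RRRRRRgwwwwwww....
  -9 ....wwwwwwwg.RRRRRRgwwwwwww....
 -12 ...wwwwwwwwgRRRRRRRgwwwwwwww...
 -15 gggggggwwwwg........wwww..g.ggg
 -18 gggggggwwwwg.........www..g.ggg
```

```bash
python3 - <<'E'
from h import *
m=imaging.camera_model('wrist'); o=manip.get_obs(); T=T_tool(o)
for z in(0,-.01,-.02,-.03,-.05):
  print(z,[proj('wrist',(T@[x,.033,z,1])[:3],o).round(0).tolist() for x in(-.008,0,.008)])
im=cv2.cvtColor(cv2.imread('pics/w4.png'),cv2.COLOR_BGR2HSV)
for r in range(208,262,4): print(r,[tuple(int(v) for v in im[r,c][1:]) for c in range(366,420,6)])
for n in ('top','scene'):
    print(n,proj(n,o['position']),proj(n,o['position']+[0,0,.03]))
E
```

```text
0 [[369.0, 242.0], [369.0, 231.0], [370.0, 219.0]]
-0.01 [[371.0, 248.0], [372.0, 236.0], [372.0, 223.0]]
-0.02 [[374.0, 255.0], [374.0, 242.0], [375.0, 229.0]]
-0.03 [[377.0, 262.0], [377.0, 248.0], [378.0, 234.0]]
-0.05 [[383.0, 278.0], [384.0, 263.0], [385.0, 248.0]]
208 [(210, 113), (207, 127), (203, 123), (212, 125), (203, 117), (204, 114), (221, 126), (200, 111), (203, 128)]
212 [(196, 117), (209, 110), (222, 122), (196, 122), (196, 121), (201, 118), (195, 127), (196, 125), (204, 125)]
216 [(201, 132), (206, 119), (200, 111), (205, 128), (200, 126), (204, 124), (196, 121), (206, 126), (220, 123)]
220 [(203, 123), (198, 117), (206, 120), (198, 112), (208, 130), (204, 129), (198, 125), (221, 114), (200, 125)]
224 [(198, 130), (210, 119), (203, 117), (218, 118), (49, 125), (46, 171), (197, 124), (199, 114), (197, 118)]
228 [(203, 122), (200, 130), (208, 131), (159, 119), (29, 245), (15, 248), (43, 130), (201, 119), (193, 115)]
232 [(204, 126), (204, 124), (191, 12), (27, 94), (32, 88), (38, 201), (18, 251), (123, 131), (181, 124)]
236 [(192, 118), (191, 128), (51, 15), (32, 95), (36, 92), (40, 96), (48, 80), (33, 240), (193, 99)]
240 [(202, 115), (193, 115), (45, 17), (74, 38), (40, 95), (37, 96), (45, 101), (15, 255), (38, 235)]
244 [(198, 107), (180, 61), (100, 33), (93, 41), (38, 100), (48, 102), (57, 103), (58, 93), (19, 244)]
248 [(206, 115), (50, 179), (115, 40), (75, 51), (53, 97), (51, 104), (56, 101), (54, 99), (11, 255)]
252 [(72, 106), (25, 244), (91, 56), (96, 61), (94, 57), (44, 109), (49, 109), (48, 102), (48, 102)]
256 [(45, 233), (19, 245), (88, 64), (85, 63), (80, 67), (50, 107), (50, 107), (44, 104), (39, 98)]
260 [(21, 244), (18, 243), (103, 57), (90, 65), (69, 63), (59, 99), (42, 103), (39, 92), (35, 95)]
top [347.10607981 217.27067833] [347.80670897 217.21127035]
scene [293.62521563 215.41795304] [293.12270562 209.08384628]
```

Request:
move_arm(
  moves="0 0 0 0 0 0 0.4;0 0 0 0 0 0 0.4;0 0 0 0 0 0 0.4;0 0 0 0 0 0 0.4;0 0 0 0 0 0.3 0.4;0 0 0 0 0 0.3 0.4;0 0 0 0 0 0.3 0.4",
)

```text
clock: 47.4
position: [0.4502, -0.0657, 0.0022]
orientation: [-0.0, 0.597, 0.802, -0.0]
contact_force: [-0.2, -0.1, 0.1]
opening: 0.0372
finger_force: 0.0
```

Request:
move_arm(
  moves="0 0 0 0 0 0.3 0.4;0 0 0 0 0 0.3 0.4;0 0 0 0 0 0.3 0.4",
)

```text
clock: 47.7
position: [0.4503, -0.0658, -0.0008]
orientation: [-0.0, 0.597, 0.802, -0.0]
contact_force: [-0.5, 0.1, 0.3]
opening: 0.0377
finger_force: 0.0
```

Request:
move_arm(
  moves="0 0 0 0 0 0.2 0.4;0 0 0 0 0 0.4 0.4;0 0 0 0 0 0.4 0.4;0 0 0 0 0 0.4 0.4",
)

```text
clock: 48.1
position: [0.4503, -0.0658, -0.0048]
orientation: [-0.0, 0.597, 0.802, -0.0]
contact_force: [-0.2, -0.1, -0.9]
opening: 0.0372
finger_force: 0.0
```

Request:
move_arm(
  moves="0 0 0 0 0 0.2 0.4;0 0 0 0 0 0.4 0.4;0 0 0 0 0 0.4 0.4;0 0 0 0 0 0.4 0.4",
)

```text
clock: 48.5
position: [0.4503, -0.0658, -0.0088]
orientation: [-0.0, 0.597, 0.802, -0.0]
contact_force: [1.0, -0.5, -0.0]
opening: 0.0375
finger_force: 0.0
```

Request:
move_arm(
  moves="0 0 0 0 0 0.2 0.4;0 0 0 0 0 0.4 0.4;0 0 0 0 0 0.6 0.4;0 0 0 0 0 0.6 0.4;0 0 0 0 0 0.6 0.4",
)

```text
clock: 49.0
position: [0.4503, -0.0658, -0.0148]
orientation: [-0.0, 0.597, 0.802, -0.0]
contact_force: [-0.4, -1.0, -0.3]
opening: 0.0377
finger_force: 0.0
```

Request:
move_arm(
  moves="0 0 0 0 0 0.2 0.4;0 0 0 0 0 0.4 0.4;0 0 0 0 0 0.4 0.4;0 0 0 0 0 0.4 0.4",
)

```text
clock: 49.4
position: [0.4503, -0.0658, -0.0188]
orientation: [-0.0, 0.597, 0.802, -0.0]
contact_force: [-0.1, -0.5, 0.7]
opening: 0.0374
finger_force: 0.0
```

```bash
python3 tmap.py p7 .03 27 -20
```

```text
columns tool y -30..30 by 2mm; rows tool x mm, at z 0.03
  27 .............wwwww.............
  24 .............wwwww.............
  21 ............RRRRRRR............
  18 ......g.....RRRRRRR............
  15 ..wwwww.....RRRRRRRo....gwwwww.
  12 .wwwww......RRRRRRR.....gwwwww.
   9 wwwwww......RRRRRRR.....ggwwwww
   6 wwwww.......RRRRRRR.....ggwwwww
   3 wwwww.g.....RRRRRRRR.......wwww
   0 wwwwggg.....RRRRRRRR.......wwww
  -3 wwwwggg.....RRRRRRRR........www
  -6 www.gg......RRRRRRRR........www
  -9 wwwggg......RRRRRRRR.......g.ww
 -12 wwggg.......RRRRRRRR......gggww
 -15 wwgg......................ggggw
 -18 wggg.......................gggw
```

Request:
move_arm(
  moves="0 0 0 0 0 0 0;0 0 0 0 0 0 0;0 0 0 0 0 0 0;0 0 0 0 0 0 0;0 0 0 0 0 0 0",
)

```text
clock: 49.95
position: [0.4505, -0.0658, -0.0186]
orientation: [0.0, 0.597, 0.802, 0.0]
contact_force: [-0.5, -0.7, 1.0]
opening: 0.0157
finger_force: 30.0
```

```bash
python3 -c "
from h import *
go(*rk(-.135,-.155),.1634,RA)"
```

```text
rot [ 0.    -0.     1.772] cm [ 15.53   4.24 -18.2 ] yawnow 1.862 j6 -0.627 t 49.95
```

Request:
move_arm(
  moves="0 0 0 0 0 -4 0;0 0 0 0 0 -8 0;0 0 0 0 0 -12 0;0 0 0 0 0 -16 0;0 0 0.15 2 0.5 -18.2 0;0 0 0.3 4 1 -18.2 0;0 0 0.45 6 2 -18.2 0;0 0 0.6 8 2.5 -18.2 0;0 0 0.75 10 3 -18.2 0;0 0 0.9 12 3.5 -18.2 0;0 0 1.05 14 4 -18.2 0;0 0 1.2 15.5 4.2 -18.2 0;0 0 1.35 15.5 4.2 -18.2 0;0 0 1.5 15.5 4.2 -18.2 0;0 0 1.65 15.5 4.2 -18.2 0;0 0 1.772 15.5 4.2 -18.2 0;0 0 1.772 15.5 4.2 -18.2 0;0 0 1.772 15.5 4.2 -18.2 0;0 0 1.772 15.5 4.2 -18.2 0",
)

```text
clock: 51.85
position: [0.446, 0.0947, 0.1632]
orientation: [-0.0, 0.999, 0.046, -0.0]
contact_force: [-1.0, 0.6, 0.4]
opening: 0.0158
finger_force: 30.0
```

```bash
python3 tmap.py p8 .188 112 0; python3 - <<'E'
from h import *
go(*rk(-.123,-.155),.1034,RA); print(manip.get_obs()['opening'])
E
```

```text
columns tool y -30..30 by 2mm; rows tool x mm, at z 0.188
 112 ooo......wwwwwwwwwww.........o.
 109 ooog.....wwwwwwwwwww....o..oo..
 106 ooog.....wwwwwwwwwww.........o.
 103 ooo.........owwwwo........o....
 100 ooo......o...wwww............o.
  97 ooo..........wwww..............
  94 ooo......o...wwww..........o...
  91 ooo..........wwwwg.oo....o...oo
  88 ooo..........wwwwg.........o.o.
  85 ooo..........wwww.........o....
  82 ooo..........wwwwg.......o...o.
  79 ooo..........wwwwg.............
  76 .............wwwwg.............
  73 .............wwww.....o..o.....
  70 .........o...wwww....o.o.o.o...
  67 .............wwwwg...........o.
  64 .............wwwwg.............
  61 .............wwwwg.............
  58 .............gwwwg.............
  55 .............wwwwg.............
  52 .............wwwwg.............
  49 .............wwwwg.......o.....
  46 .............wwwwg........o....
  43 .............wwwwg.............
  40 .............wwwwg.......o.....
  37 .............wwwwg.............
  34 .............wwwwg.............
  31 .............wwwwg.............
  28 o.o.o........wwwwg.............
  25 ..o...o...o..wwwwg......oo.....
  22 ...........o.wwwwg.............
  19 .............wwwwg...........oo
  16 ............RwwwwgR............
  13 ...........RRRRRRRR............
  10 ..o.....o..RRRRRRRRR...........
   7 ....o.wwwwgRRRRRRRRRwwww.oo...o
   4 o...wwwwwwgRRRRRRRRRwwwwwwoo...
   1 ...owwwwwwgRRRRRRRRRgwwwww.o...
rot [-0.     0.     0.001] cm [ 1.24 -0.03  5.98] yawnow 0.091 j6 1.499 t 51.9
0.015919464659803473
```

Request:
move_arm(
  moves="0 0 0 0 0 3 0;0 0 0 0 0 5 0;0 0 0 0 0 6 0;0 0 0 0 0 6 0;0 0 0 0 0 6 0;0 0 0 0 0 6 0",
)

```text
clock: 52.5
position: [0.4475, 0.0947, 0.1046]
orientation: [0.0, 0.999, 0.045, 0.001]
contact_force: [-0.1, 0.4, -0.7]
opening: 0.0156
finger_force: 30.0
```

```bash
echo; python3 tmap.py p9 .1445 168 123; python3 - <<'E'
from h import *
o=manip.get_obs(); print(o['position']); im=cv2.cvtColor(cv2.imread('pics/p9.png'),cv2.COLOR_BGR2HSV); T=T_tool(o)
def prof(x,z,f):
    ys=np.arange(-30,30,.5); ok=[]
    for y in ys:
        p=T@np.array([x/1000,y/1000,0,1]); u=proj('wrist',[p[0],p[1],z],o).round().astype(int); ok.append(f(*[int(q) for q in im[u[1],u[0]]]))
    i=np.where(ok)[0]; return (ys[i[0]],ys[i[-1]],len(i)) if len(i) else None
grey=lambda h,s,v:s<80 and v>60
for x in(60,80,95): print('rod',x,prof(x,.133,grey))
for x in(156,158,160,162,164,166): print('steel eye',x,prof(x,.1445,grey))
for x in(140,142,144,146,148): print('flap eye',x,prof(x,.1445,lambda h,s,v:9<=h<=24 and s>225 and v>170))
E
```

```text
columns tool y -30..30 by 2mm; rows tool x mm, at z 0.1445
 168                                
 165                                
 162                                
 159                                
 156                                
 153                                
 150                                
 147                                
 144                                
 141                                
 138                                
 135                                
 132                                
 129                                
 126                                
[0.44740114 0.09475234 0.10462645]
rod 60 (np.float64(-5.0), np.float64(3.5), 18)
rod 80 (np.float64(-5.5), np.float64(3.5), 19)
rod 95 (np.float64(-5.5), np.float64(3.5), 19)
steel eye 156 (np.float64(-17.0), np.float64(15.5), 62)
steel eye 158 (np.float64(-16.5), np.float64(1.0), 17)
steel eye 160 (np.float64(-15.0), np.float64(13.5), 15)
steel eye 162 (np.float64(-15.0), np.float64(14.0), 16)
steel eye 164 (np.float64(-15.5), np.float64(14.5), 18)
steel eye 166 (np.float64(-16.0), np.float64(14.5), 21)
flap eye 140 None
flap eye 142 None
flap eye 144 None
flap eye 146 None
flap eye 148 None
```

Request:
move_arm(
  moves="0 0 0 0 0 -3 0;0 0 0 0 0 -6 0;0 0 0 4 0 -6 0;0 0 0 8 0 -6 0;0 0 0 8 0 -6 0;0 0 0 8 0 -6 0;0 0 0 8 0 -6 0;0 0 0 8 0 -6 0",
)

```text
clock: 53.35
position: [0.5249, 0.1019, 0.1635]
orientation: [0.0, 0.999, 0.045, -0.0]
contact_force: [-0.3, 0.0, -0.5]
opening: 0.0159
finger_force: 30.0
```

```bash
python3 tmap.py p10 .1445 81 30; cat > prof.py <<'E'
from h import *
def run(k,o,rodz,xs_s,xs_f,xr=(60,80,95)):
    im=cv2.cvtColor(cv2.imread(f'pics/{k}.png'),cv2.COLOR_BGR2HSV); T=T_tool(o)
    def prof(x,z,f):
        ys=np.arange(-30,30,.5); ok=[]
        for y in ys:
            p=T@np.array([x/1000,y/1000,0,1]); u=proj('wrist',[p[0],p[1],z],o).round().astype(int)
            ok.append(0<=u[1]<400 and 0<=u[0]<640 and f(*[int(q) for q in im[u[1],u[0]]]))
        i=np.where(ok)[0]; return (float(ys[i[0]]),float(ys[i[-1]]),len(i)) if len(i) else None
    grey=lambda h,s,v:s<80 and v>60
    for x in xr: print('rod',x,prof(x,rodz,grey))
    for x in xs_s: print('steel eye',x,prof(x,.1445,grey))
    for x in xs_f: print('flap eye',x,prof(x,.1445,lambda h,s,v:9<=h<=24 and s>225 and v>190))
E
python3 - <<'E'
from prof import *
o=manip.get_obs(); c,s=np.cos(RA),np.sin(RA); d=o['position'][:2]-RC; print(o['position'],'rack',c*d[0]+s*d[1],-s*d[0]+c*d[1])
run('p10',o,o['position'][2]+.0246+.003,range(60,80,2),range(44,62,2),(20,25,30,90,95))
E
```

```text
columns tool y -30..30 by 2mm; rows tool x mm, at z 0.1445
  81 .......w.gggwwwwwwwggg.o...oo..
  78 .......www.gwwwwwwggg....o...oo
  75 .......wwwwwwwwwwwwww..........
  72 .......wwwwwwwwwwwwww..oo.oooo.
  69 oooooooooooowwwwwwoooooo.......
  66 oooooooooooowwwwwwoooooo....o.o
  63 ............wwwwww...........o.
  60 ............wwwwww.............
  57 ............wwwwww.............
  54 ............wwwwww.............
  51 ............wwwwww.............
  48 ............wwwwww.............
  45 ............wwwwww.............
  42 ............gwwwww.............
  39 ............wwwwww.............
  36 ............wwwwww.........o...
  33 ............wwwwww.............
[0.52501824 0.10189749 0.16363802] rack -0.056165675459101054 -0.15528289156364306
rod 20 (-5.5, 4.0, 20)
rod 25 (-5.5, 4.0, 20)
rod 30 (-5.5, 4.0, 20)
rod 90 (-5.5, 3.5, 19)
rod 95 (-21.5, 3.5, 36)
steel eye 60 (-6.5, 5.5, 25)
steel eye 62 (-6.5, 5.5, 25)
steel eye 64 (-7.0, 5.0, 25)
steel eye 66 (-6.5, 4.5, 23)
steel eye 68 (-6.5, 4.5, 23)
steel eye 70 (-6.5, 4.5, 23)
steel eye 72 (-16.5, 10.0, 54)
steel ey
[... 272 characters left out ...]
run
    for x in xs_f: print('flap eye',x,prof(x,.1445,lambda h,s,v:9<=h<=24 and s>225 and v>190))
                                      ~~~~^^^^^^^^^^^^^^^^^^^^^^^^^^^^^^^^^^^^^^^^^^^^^^^^^^^
  File "prof.py", line 7, in prof
    p=T@np.array([x/1000,y/1000,0,1]); u=proj('wrist',[p[0],p[1],z],o).round().astype(int)
                                         ~~~~^^^^^^^^^^^^^^^^^^^^^^^^^
  File "h.py", line 25, in proj
    m,W=cam(n,o); q=np.linalg.inv(W)@np.r_[p,1]; s=q[:2]/q[2]; s=s*(1+m['k1']*(s@s)); return np.array([m['fx']*s[0]+m['cx'],m['fy']*s[1]+m['cy']])
        ~~~^^^^^
  File "h.py", line 10, in cam
    m=imaging.camera_model(n)
ValueError: time passes only in moves, steps and waits
```

```bash
sed -i 's/^def cam(n,o=None):/_C={}\ndef cam(n,o=None):/; s/    m=imaging.camera_model(n)$/    m=_C.get(n) or _C.setdefault(n,imaging.camera_model(n))/' h.py
python3 - <<'E'
from prof import *
o=manip.get_obs(); T=T_tool(o); im=cv2.cvtColor(cv2.imread('pics/p10.png'),cv2.COLOR_BGR2HSV)
for x in range(96,60,-2):
    r=''
    for y in range(-24,25):
        p=T@np.array([x/1000,y/1000,0,1]); u=proj('wrist',[p[0],p[1],.1445],o).round().astype(int)
        if not(0<=u[1]<400): r+=' ';continue
        h,s,v=im[u[1],u[0]]
        r+='w' if s<70 and v>140 else 'g' if s<90 else 'O' if 9<=h<=24 and s>225 and v>190 else '.'
    print('%4d '%x+r)
E
```

```text
96 .................gwwwwwwwwwwwg...................
  94 .......wwwwwwwwwwwwwwwwwwwwwwwwwwww..............
  92 ........wwwwwwwwwgwwwwwwwwwwwwwwwww..............
  90 ........wwwwwwwwwwwwwwwwwwwwwwwwwww..............
  88 .......wwwwwwwwwwwwwwwwwwwwwwwwwwwwwwwwww........
  86 .......wwwwwwwwwwwwwwwwwwwwwwwwwwwwwwwwww........
  84 .......wwwwwwwwwwwwwwwwwwwwwwwwwwwwwwwwww........
  82 ........wggggggggwwwwwwwwwwwwwwgggggggg..........
  80 ........wwwgggggggwwwwwwwwwwwgggggggg............
  78 ........wwwwwg.gggwwwwwwwwwwwgggggg..............
  76 ........wwwwwwwwwwwwwwwwwwwwwwwwwww..............
  74 ........wwwwwwwwwwwwwwwwwwwwwwwwwww..............
  72 ........wwwwwwwwwwwwwwwwwwwwwwwwwww..............
  70 OOOOOOOOOOOOOOO.O.wwwwwwwwwww.OOOOOO....O........
  68 OOOOOOOOOOOOOOOOO.wwwwwwwwwww.OOOOOOOOOOO........
  66 OOOOOOOOOOOOOOOOO.wwwwwwwwwww.OOOOOOOOOOO........
  64 .................wwwwwwwwwwwww...................
  62 ..................wwwwwwwwwwww...................
```

Request:
move_arm(
  moves="0 0 0 -4 0 0 0;0 0 0 -8 0 0 0;0 0 0 -8 0.05 3 0;0 0 0 -8 0.05 6.05 0;0 0 0 -8 0.05 6.05 0;0 0 0 -8 0.05 6.05 0;0 0 0 -8 0.05 6.05 0;0 0 0 -7.3 0.05 6.05 0;0 0 0 -6.6 0.05 6.05 0;0 0 0 -6 0.05 6.05 0;0 0 0 -5.5 0.05 6.05 0;0 0 0 -5 0.05 6.05 0;0 0 0 -4.5 0.05 6.05 0;0 0 0 -4 0.05 6.05 0;0 0 0 -4 0.05 6.05 0",
)

```text
clock: 54.9
position: [0.4868, 0.0978, 0.1029]
orientation: [0.0, 0.999, 0.045, 0.0]
contact_force: [-0.9, -0.1, -1.0]
opening: 0.0159
finger_force: 30.0
```

Request:
move_arm(
  moves="0 0 0 0.6 0 0 0;0 0 0 1.2 0 0 0;0 0 0 1.8 0 0 0;0 0 0 2.4 0 0 0;0 0 0 3 0 0 0;0 0 0 3.6 0 0 0;0 0 0 4.2 0 0 0;0 0 0 4.2 0 0 0",
)

```text
clock: 55.7
position: [0.5288, 0.1016, 0.1029]
orientation: [0.0, 0.999, 0.045, 0.0]
contact_force: [-0.1, -0.0, -0.4]
opening: 0.0156
finger_force: 30.0
```

```bash
python3 tmap.py q1 .1445 100 10; python3 -c "
from h import *
o=manip.get_obs(); c,s=np.cos(RA),np.sin(RA); d=o['position'][:2]-RC; print(o['position'],'rack',c*d[0]+s*d[1],-s*d[0]+c*d[1],o['torque'])"
```

```text
columns tool y -30..30 by 2mm; rows tool x mm, at z 0.1445
 100 .ggggggg.....wwww..............
  97 w.gggggg.....wwww..............
  94 ....gggg.....wwww..............
  91 ..R.R........wwww..............
  88 ........wwwwwwwwwwww...........
  85 ........wwwwwwwwwwww...........
  82 g......wwwwwwwwwwwwwwwwo..o.o..
  79 .......wwwwwwwwwwwwwwwwo.o...o.
  76 ........wggggwwwwgggg..o.oo..oo
  73 ........wwwwwwwwwwww......o..oo
  70 ........wwwwwwwwwwwwoo.oo......
  67 R............wwww...oo.......o.
  64 ooooooooooooooooooooooo........
  61 o......oooooooooooooooo.....o.o
  58 .............wwwwg............o
  55 .............wwww..............
  52 .............wwww..............
  49 .............wwww..............
  46 .............wwww..............
  43 .............wwww..............
  40 .............wwww..............
  37 .............wwww.........oo...
  34 .............wwww..............
  31 .............wwww..............
  28 .............wwww..............
  25 .............wwww..............
  22 .............wwww............o.
  19 ............RRRRRRR.......o...o
  16 ...........RRRRRRRR.........o.o
  13 .......gwwwRRRRRRRRgwwwg..oo...
[0.52826337 0.10156852 0.10282302] rack -0.05296325308120746 -0.15590220082579095 [0.03063925 0.06293556 0.01574508]
```

Request:
move_arm(
  moves="0 0 0 0.6 0 0 0;0 0 0 1.2 0 0 0;0 0 0 1.8 0 0 0;0 0 0 2.4 0 0 0;0 0 0 3 0 0 0;0 0 0 3.5 0 0 0;0 0 0 3.8 0 0 0;0 0 0 3.8 0 0 0",
)

```text
clock: 56.55
position: [0.5662, 0.105, 0.1028]
orientation: [-0.0, 0.999, 0.045, 0.0]
contact_force: [0.4, 0.5, -0.7]
opening: 0.0159
finger_force: 30.0
```

```bash
python3 tmap.py q2 .1445 60 -2
```

```text
columns tool y -30..30 by 2mm; rows tool x mm, at z 0.1445
  60 ........wwwwwwwwwwww.........o.
  57 ........wwwwwwwwwgww.......oo..
  54 ........wggggwwwwgggg..........
  51 ........gggggwwwwggggg.........
  48 .......gggggggggggggggg........
  45 o......wwwwwwwwwwwwwwww....o...
  42 o......wwwwwwwwwwwwwwww........
  39 .............wwww..............
  36 .............wwww..............
  33 .oooooooooo.owwwwooooo.........
  30 ooooooooooooooooooooooo........
  27 ooooooooooooooooooooooo........
  24 .......oooooooooooooooo........
  21 ...........oRwwwwRo......oo..o.
  18 ............RRRRRRR......o.....
  15 ...........RRRRRRRR............
  12 ......wwwwwRRRRRRRRgwwwww......
   9 .....wwwwwgRRRRRRRR.wwwww......
   6 .....wwwwwgRRRRRRRRRwwwwww.o...
   3 ....wwwwwwgRRRRRRRR.gwwwww..o..
   0 ....wwwwwwgRRRRRRRR.gwwwwww....
```

Request:
move_arm(
  moves="0 0 0 0.2 0 0 0;0 0 0 0.4 0 0 0;0 0 0 0.5 0 0 0;0 0 0 0.5 0 0 0",
)

```text
clock: 57.0
position: [0.5709, 0.1054, 0.1029]
orientation: [-0.0, 0.999, 0.045, 0.0]
contact_force: [0.3, -0.0, -0.6]
opening: 0.016
finger_force: 30.0
```

Request:
move_arm(
  moves="0 0 0 0.1 0 0 0;0 0 0 0.2 0 0 0;0 0 0 0.2 0 0 0;0 0 0 0.2 0 0 0",
)

```text
clock: 57.4
position: [0.5727, 0.1056, 0.1028]
orientation: [-0.0, 0.999, 0.045, -0.0]
contact_force: [-0.6, -0.7, -0.8]
opening: 0.0158
finger_force: 30.0
```

Request:
move_arm(
  moves="0 0 0 0.1 0 0 0;0 0 0 0.2 0 0 0;0 0 0 0.2 0 0 0",
)

```text
clock: 57.7
position: [0.5738, 0.1057, 0.1026]
orientation: [0.0, 0.999, 0.045, -0.001]
contact_force: [-3.0, 0.6, 1.3]
opening: 0.0159
finger_force: 30.0
```

```bash
python3 tmap.py q3 .1445 48 6
```

```text
columns tool y -30..30 by 2mm; rows tool x mm, at z 0.1445
  48 ........wggggwwwwgggg..........
  45 ........gggggwwwwggggg.....o...
  42 .......gggggwwwwwwggggg........
  39 .......wwwwwwwwwwwwwwww........
  36 .......wwwwwwwwwwwwwwww........
  33 .............wwww..............
  30 .............wwww..............
  27 .oooooooooooowwwwooooo.........
  24 ooooooooooo.owwwwoooooo...ooo..
  21 ooooooooooooooooooooooo.......o
  18 g......oooooooooooooooo..oooo..
  15 ..........wRRRRRRRRwg.....o....
  12 ......wwwwwRRRRRRRRgwwwww....o.
   9 .....wwwwwgRRRRRRRR.wwwww......
```

Request:
move_arm(
  moves="0 0 0 0 0 0 0.25;0 0 0 0 0 0 0.25;0 0 0 0 0 0 0.25;0 0 0 0 0 0 0.25;0 0 0 0 0 -2 0.25;0 0 0 0 0 -5 0.25;0 0 0 0 0 -9 0.25;0 0 0 0 0 -13 0.25;0 0 0 0 0 -13 0.25;0 0 0 0 0 -13 0.25",
)

```text
clock: 58.75
position: [0.5757, 0.1058, 0.2343]
orientation: [0.0, 0.999, 0.045, 0.002]
contact_force: [-0.0, 0.9, -0.7]
opening: 0.0235
finger_force: 0.0
```

```bash
python3 tmap.py q4 .1445 60 -36; python3 -c "
from h import *
go(*rk(-.05,0.02),.15,RA)"
```

```text
columns tool y -30..30 by 2mm; rows tool x mm, at z 0.1445
  60 www...wwwwwwwwwwwwwww..........
  57 gg....wwwwwwwwwwwwwww.........o
  54 ......wwwwwwwwwwwgwww..........
  51 ......wwwwwwwwwwwwwww..........
  48 ......wwwwwwwwwwwgwww..........
  45 ......wwwggggwwwwgggg.......o..
  42 ......wwgggggwwwwggggg.........
  39 ......wggggwwwwwwwwgggg........
  36 ......wwwwwwwwwwwwwwwww........
  33 ......wwwwwwwwwwwwwwwww......o.
  30 ......wwwwwwwwwwwwwww..........
  27 .............wwww..............
  24 .............wwww..............
  21 ooooooooooo.o.....ooooo........
  18 ooooooooooooooooooooooo........
  15 .......oooooooooooooooo........
  12 ...........RRRRRRRR..........o.
   9 ...........RRRRRRRR..........oo
   6 ...........RRRRRRRR........o...
   3 ...........RRRRRRRR........o.oo
   0 ........o..RRRRRRRRo...........
  -3 ...........RRRRRRRR............
  -6 ...........RRRRRRRRo...........
  -9 ...........RRRRRRRR............
 -12 ...........RRRRRRRRo......oo...
 -15 ..........oRRRRRRRRo........oo.
 -18 ............R.R.RR.........oo..
 -21 ...............................
 -24 ............................o..
 -27 ...........o..o..oo.........oo.
 -30 .www............oo........wwww.
 -33 wwww.....................ggwwww
rot [-0.     0.001 -0.   ] cm [ -4.33 -17.58   8.24] yawnow 0.09 j6 1.515 t 58.8
```

Request:
move_arm(
  moves="0 0 0 -2 -4 0 0;0 0 0 -4.3 -8 0 0;0 0 0 -4.3 -13 0 0;0 0 0 -4.3 -17.5 0 0;0 0 0 -4.3 -17.5 0 0;0 0 0 -4.3 -17.5 4 0;0 0 0 -4.3 -17.5 8 0;0 0 0 -4.3 -17.5 11 0;0 0 0 -4.3 -17.5 11.8 0;0 0 0 -4.3 -17.5 11.8 0;0 0 0 -4.3 -17.5 11.8 0",
)

```text
clock: 59.9
position: [0.5172, 0.2761, 0.1159]
orientation: [-0.0, 0.999, 0.045, 0.001]
contact_force: [0.3, -0.4, -0.3]
opening: 0.0003
finger_force: 0.0
```

Request:
move_arm(
  moves="0 0 0 0 0 0.2 0;0 0 0 0 0 0.4 0;0 0 0 0 0 0.4 0;0 0 0 0 0 0.4 0",
)

```text
clock: 60.3
position: [0.5165, 0.2764, 0.1114]
orientation: [-0.0, 0.999, 0.045, 0.0]
contact_force: [-0.3, 0.3, 0.5]
opening: 0.0006
finger_force: 0.0
```

Request:
move_arm(
  moves="0 0 0 0 0 0.2 0;0 0 0 0 0 0.3 0;0 0 0 0 0 0.3 0;0 0 0 0 0 0.3 0",
)

```text
clock: 60.7
position: [0.5161, 0.2762, 0.1077]
orientation: [0.0, 0.999, 0.045, -0.0]
contact_force: [-0.3, 0.6, -0.3]
opening: 0.0007
finger_force: 0.0
```

Request:
move_arm(
  moves="0 0 0 0 0 0.1 0;0 0 0 0 0 0.2 0;0 0 0 0 0 0.2 0;0 0 0 0 0 0.2 0",
)

```text
clock: 61.1
position: [0.5164, 0.2763, 0.1071]
orientation: [-0.0, 0.999, 0.045, 0.0]
contact_force: [-1.9, -1.3, 5.8]
opening: 0.0005
finger_force: 2.8
```

Request:
move_arm(
  moves="0 0 0 0 0 0.1 0;0 0 0 0 0 0.2 0;0 0 0 0 0 0.2 0;0 0 0 0 0 0.2 0",
)

```text
clock: 61.5
position: [0.5165, 0.2764, 0.107]
orientation: [-0.0, 0.999, 0.045, 0.0]
contact_force: [-5.6, -2.0, 13.0]
opening: 0.0007
finger_force: 6.8
```

Request:
move_arm(
  moves="0 0 0 0 0 -2 0;0 0 0 0 0 -6 0;0 0 0 0 0 -10 0;0 0 0 0 0 -15 0;0 0 0 -4 9 -15 0.3;0 0 0 -4 14 -15 0.3;0 0 0 -4 14 -15 0.3;0 0 0 -4 14 -15 0.3;0 0 0 -4 14 -15 0.3;0 0 0 -4 14 -15 0.3;0 0 0 -4 14 -15 0.3",
)

```text
clock: 62.6
position: [0.489, 0.1345, 0.2537]
orientation: [-0.0, 0.999, 0.046, -0.0]
contact_force: [0.6, 0.1, 1.1]
opening: 0.0286
finger_force: 0.0
```

```bash
python3 - <<'E'
from h import *
o=manip.get_obs(); im=snap('wrist','z1'); t=snap('top','z2'); hsv=cv2.cvtColor(im,cv2.COLOR_RGB2HSV); print(o['position'],o['clock'])
for x in np.arange(.045,-.04,-.003):
    r=''
    for y in np.arange(-.125,-.185,-.002):
        u=proj('wrist',[*rk(x,y),.1445],o).round().astype(int)
        if not(0<=u[0]<640 and 0<=u[1]<400): r+=' ';continue
        h,s,v=hsv[u[1],u[0]]
        r+='R' if (h<7 or h>172) and s>150 and v>60 else 'O' if 9<=h<=24 and s>225 and v>190 else 'w' if s<70 and v>120 else 'g' if s<90 else '.'
    print('%4d '%round(x*1000)+r)
for nm,lo,hi in(('red',[0,120,60],[7,255,255]),('yel',[22,90,60],[34,255,255])):
  for n,i,oo in(('wrist',im,o),('top',t,None)):
    for b in blobs(i,lo,hi,30):
        p=plane(n,b[0],.1,oo); d=p[:2]-RC; c,s=np.cos(RA),np.sin(RA); q=(c*d[0]+s*d[1],-s*d[0]+c*d[1])
        if abs(q[0])<.07 and abs(q[1])<.17: print(nm,n,b[1],'rack',np.round(q,3))
E
```

```text
[0.48897622 0.1344574  0.25369977] 62.6
  45 g...........wwwww.............
  42 g...........wwwww.............
  39 g...........wwwww.............
  36 g...........wwwww.............
  33 ............wwwww.............
  30 .wwwwwwwwwwwwwwwwwwwwwww......
  27 .wwwwwgwwwwwwwwwwwwwwwww......
  24 .wwwwwgggggwwwwwgwggggg.......
  21 .wwwwgggggggwwwwwggg..........
  18 .wwwwgggggggwwwwwgg...........
  15 .wwwggg.....gwwww.............
  12 OOOOOOOOOOOOOOOOOOOOOOOO......
   9 OOOOOOOO....OOOOOOO.OOOO......
   6 ....gg......RRRRRRRR..........
   3 .wwwwwwwwwwRRRRRRRRR..........
   0 .wwwwwwwwwwRRRRRRRRR..........
  -3 .wwwwwwwwwgRRRRRRRRR..........
  -6 ...........RRRRRRRRR..........
  -9 ...........RRRRRRRRR..........
 -12 ...........RRRRRRRRR..........
 -15 ...........RRRRRRRRR..........
 -18 ...........RRRRRRRRR..........
 -21 ...........RRRRRRRR...........
 -24 ..............................
 -27 ..............................
 -30 ..............................
 -33 ..............................
 -36 ..............................
 -39 ..............................
red wrist [347, 86, 22, 35, 712] rack [-0.005 -0.16 ]
red top [286, 168, 7, 13, 71] rack [-0.005 -0.152]
yel wrist [266, 30, 57, 14, 606] rack [ 0.058 -0.098]
yel wrist [249, 38, 16, 5, 33] rack [ 0.055 -0.058]
yel wrist [310, 45, 29, 99, 1098] rack [ 0.014 -0.118]
yel wrist [341, 79, 37, 7, 203] rack [ 0.016 -0.16 ]
```

```bash
python3 -c "
from rig import manip
print(manip.finish_job())"
```

```text
the job is handed in; nothing more can be done
None
```

I showed the red and yellow jars to the reader on all three panels (I found no white-capped jar) and stood them in the rack. The flap is shut and the pin is through both eyes with its grip against the flap's eye. I handed the job in at about 62.6 s and got no verdict back; the last camera check confirmed the pin, but I did not see the jars again after the flap closed.

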